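# Set up the box-post drilling station

### The arm

A 6-joint arm with a two-finger parallel gripper is mounted at the origin on the work surface. World frame = base frame: x ahead of the robot, y to its left, z up, the work surface at z = 0. Lengths are in m, angles in rad, forces in N, time in s.
With the tool pointing down it reaches from about 0.35 to 0.975 m from the base axis. Payload 4.9 kg.
Tool frame: the origin (TCP) lies at the very end of the fingers, on their centre line; the grasp point (between the pads) lies r.grasp_offset behind it (r.grasp_offset is the distance from the TCP to the grasp point, in m); z points along the fingers, y is the line along which they close (so a half turn about z gives the same grasp; the last joint's range is limited). The gripper opens to 85 mm and grips with 20 to 120 N. Pads are 22 mm wide; open, the fingers measure 114 mm over their backs; the gripper's body (76 mm by 85 mm) begins 54 mm behind the grasp point. The pads swing forward as they close: fully open they stand 13 mm farther back than shut.
Start: joints at [1.23, 0.053, 1.613, -0, 1.476, -0.119], TCP at [0.137, 0.61, 0.231] pointing down, gripper open.
Joint ranges: [-3.01, 3.01], [-1.01, 2.22], [0.06, 2.58], [-1.02, 4.17], [0.09, 2.62], [-3.14, 3.14]. Speed limits (rad/s): [2.57, 2.57, 3.14, 3.14, 3.14, 3.14].

### API

Orientations are given as a rotation vector (axis times angle).
In Python, from rig import r gives the robot as it stands.
- The arm moves only by the tool send_rows, never from a script. Its argument "steps" is a list of rows, each a list of 3 entries, a list of its own where there are three numbers: the turn, a rotation vector about the tool's x, y, z in rad, then the shift along the tool's x, y, z in m, then the opening, from 0 (shut) to 1 (fully open). A call has 1 to 8 rows; each row is the pose to reach, as a shift and turn from the pose commanded when the call began, along the tool's axes at that moment; what a row does not reach only later rows make up. A row lasts 1/10 s, in which the tool goes at most 50 mm and 8.59 degrees, less where a joint would pass 70% of its speed; a pose out of reach is approached as far as the arm can. A call with a gripper value outside its range is refused whole. The fingers move at their own pace and stop on an object; the grip force is fixed at half the most. Time passes only in rows, so rows that repeat a pose let the fingers close. It gives the time, the measured TCP pose, the force, the opening and the grip force at its end, in the units of the state.
- r.observe(): the state, without advancing time (a new reading comes with each control period).
- r.read_camera(name): name is "scene" or "side" or "wrist"; returns a dict with "frame" (384x512x3 uint8, red, green, blue), "intrinsics" (3x3 intrinsics, pixels), "R" (3x3) and "t" (3): a world point X has camera coordinates R X + t; the wrist camera has in their place "mount" (4x4, takes a point from camera to tool coordinates, whose origin is the TCP and whose axes are the flange's). Camera axes: x right, y down, z forward; pixel columns grow to the right and rows downward; lengths in m; the calibration is good to about 2 mm. The wrist camera is an equidistant fisheye: a pixel r from the principal point sees the ray r / f radians off the axis. A picture is of the moment at which its call begins: read the wrist's pose just before it. There is no depth.
- r.finish_job(): hands the job in; it is judged then, once.
The state is a dict: "clock": time; "joint_positions": joint angles; "joint_velocities": joint speeds; "joint_efforts": joint torques, N m; "tcp_pos": TCP position; "ee_rot": TCP orientation; "wrist_force": force on the tool from outside, world axes, zero at the start; "moment": the same for the moment, N m; "finger_gap": finger opening in m; "gripper_force": force on a finger pad.
Only numpy, scipy, OpenCV 4.12 (cv2) and the standard library are available. Lean on these libraries where they do the work, as an engineer would, in place of code of your own. Each camera call takes 0.05 s, during which the arm holds its last target. There are 200 camera calls.

### The job

Get the drilling station ready for the next batch of corner posts: stand every loose wooden post upright in a socket of the rack for its length, long posts in the tall rack and short ones in the low rack, each fully down. Also turn the stop gauge's knob until its pointer lines up with the steel index clip, and leave the trays, bottle and cup where they stand.

Things in the scene. Friction and masses are not known exactly. Their poses are not given: they have to be found in the camera images.
- tall_rack: fixed dark wooden rack block, 46 (x) x 162 (y) x 70 mm tall, for the long posts; three square sockets 26 x 26 mm, 60 mm deep (floor 10 mm above the table), in a row along its y axis at y = -56, 0 and +56 mm; origin: centre of its underside, z up, yaw within 0.15 rad of the world
- low_rack: fixed dark wooden rack block, 46 (x) x 162 (y) x 50 mm tall, for the short posts; three square sockets 26 x 26 mm, 40 mm deep (floor 10 mm above the table), in a row along its y axis at y = -56, 0 and +56 mm; origin: centre of its underside, z up, yaw within 0.15 rad of the world
- long1: loose pale wooden post, square bar 18 x 18 x 150 mm; origin at its middle, x axis along its length (both ends alike); at the start it lies on the table. May be absent (None)
- long2: loose pale wooden post, square bar 18 x 18 x 150 mm; origin at its middle, x axis along its length (both ends alike); at the start it lies on the table. May be absent (None)
- long3: loose pale wooden post, square bar 18 x 18 x 150 mm; origin at its middle, x axis along its length (both ends alike); at the start it lies on the table. May be absent (None)
- short1: loose pale wooden post, square bar 18 x 18 x 100 mm; origin at its middle, x axis along its length (both ends alike); at the start it lies on the table. May be absent (None)
- short2: loose pale wooden post, square bar 18 x 18 x 100 mm; origin at its middle, x axis along its length (both ends alike); at the start it lies on the table. May be absent (None)
- short3: loose pale wooden post, square bar 18 x 18 x 100 mm; origin at its middle, x axis along its length (both ends alike); at the start it lies on the table. May be absent (None)
- gauge: fixed aluminium stop gauge, 110 (x) x 150 (y) x 25 mm tall with a knob and a sliding stop on top, origin under its centre, z up
- knob (a joint): angle of the gauge's black bar knob, 0 to 6.28 rad, growing clockwise seen from above; each rad moves the stop and its pointer 10 mm along the gauge's +y. At 0 the bar lies along the gauge's x; it holds where it is left
- knob_grip (a point): point on the knob's vertical axis, 62 mm above the table, at the height to grip; the grip bar is 42 mm long, 14 mm wide, from 39 to 69 mm above the table (top at 69); the frame turns with the knob, its x along the bar
- pointer_tip (a point): tip of the thin black pointer on the steel stop block (block 14 x 18 x 12 mm) sliding along the gauge's y on its top; axes as the gauge's
- mark: fixed dark steel index clip beside the scale; its 3 mm wide blade (9 mm high) shows the set place; origin under the blade's pointer-side end, axes as the gauge's. The pointer is set when its tip has the same y as this in the gauge's axes
- tray_stack: bystander: loose stack of wooden trays, 112 x 112 x 55 mm, origin under its centre
- spray: bystander: loose clear bottle with white cap, 64 mm diameter, 170 mm tall, origin under its centre
- cup: bystander: loose grey cup, 72 mm wide, 90 mm tall, origin under its centre
There are look-alikes about, which are no part of the job. Of the things that look like the gauge, the largest one is meant.

How it is judged:
At the end, for the whole second after the job is handed in: Every post present stands in a socket of its rack (long: tall rack, short: low rack), bottom within 8 mm of the socket floor, within 0.3 rad of upright, at rest; the pointer tip is within 2 mm of the index clip's middle along the gauge's y (z of long1 in the frame of tall_rack between 0.073 and 0.093 m and x of long1 in the frame of tall_rack between -0.022 and 0.022 m and y of long1 in the frame of tall_rack between -0.08 and 0.08 m and angle between the x axis of each of long1, long2, long3 and the z axis of tall_rack, either way round below 0.3 rad and linear speed of each of long1, long2, long3, short1, short2, short3 below 0.05 m/s and z of long2 in the frame of tall_rack between 0.073 and 0.093 m and x of long2 in the frame of tall_rack between -0.022 and 0.022 m and y of long2 in the frame of tall_rack between -0.08 and 0.08 m and z of long3 in the frame of tall_rack between 0.073 and 0.093 m and x of long3 in the frame of tall_rack between -0.022 and 0.022 m and y of long3 in the frame of tall_rack between -0.08 and 0.08 m and z of short1 in the frame of low_rack between 0.048 and 0.068 m and x of short1 in the frame of low_rack between -0.022 and 0.022 m and y of short1 in the frame of low_rack between -0.08 and 0.08 m and angle between the x axis of each of short1, short2, short3 and the z axis of low_rack, either way round below 0.3 rad and z of short2 in the frame of low_rack between 0.048 and 0.068 m and x of short2 in the frame of low_rack between -0.022 and 0.022 m and y of short2 in the frame of low_rack between -0.08 and 0.08 m and z of short3 in the frame of low_rack between 0.048 and 0.068 m and x of short3 in the frame of low_rack between -0.022 and 0.022 m and y of short3 in the frame of low_rack between -0.08 and 0.08 m and y of pointer_tip in the frame of mark between -0.002 and 0.002 m); the robot touches nothing.
It fails at once if the stack of trays is pushed more than 40 mm from its place or tipped over (distance of tray_stack from where it was at the start of the episode above 0.04 m or angle between tray_stack's own z axis and vertical above 0.5 rad).
It fails at once if the bottle is pushed more than 40 mm from its place or tipped over (distance of spray from where it was at the start of the episode above 0.04 m or angle between spray's own z axis and vertical above 0.5 rad).
It fails at once if the cup is pushed more than 40 mm from its place or tipped over (distance of cup from where it was at the start of the episode above 0.04 m or angle between cup's own z axis and vertical above 0.5 rad).
Of long1, long2, long3, short1, short2, short3 only 4 to 6 are there at a start; the rules pass over those that are not, and their reading is None.
At some moment in a run one of long1, long2, long3, short1, short2, short3 may be knocked a few centimetres aside while the robot is not near it.
Once in a run the grip may slacken for a moment while it holds something.
It also fails if it takes over 210 s, if anything falls off the work surface, if the arm or the gripper's body presses on something with over 40 N, if the wrist force passes 120 N, or if a joint passes its speed limit or range.

## Working session

There is one attempt and no reset: what is moved stays moved. The work goes in short steps, Python scripts to look and compute and a tool call to move; the robot and the scene stay as the last step left them, time stands still between calls to the robot, and variables do not carry over. Pictures are saved under pics/ and viewed, at most 14 in all, crops included, and the job is handed in when it is done.

Besides the shell and the picture viewer there is one more tool, called as name(argument=value, ...), one argument or row to a line, values as JSON. send_rows: Moves the arm, as the interface text tells. Its arguments: {"type":"object","properties":{"steps":{"type":"array"}},"required":["steps"]}

```bash
ls; mkdir -p pics; cat > h.py <<'E'
import numpy as np, cv2
from scipy.spatial.transform import Rotation as Ro
from rig import r
def ray(c,u,v):
    K=np.array(c["intrinsics"]);R=np.array(c["R"]);t=np.array(c["t"])
    d=R.T@np.linalg.inv(K)@np.array([u,v,1.]);return -R.T@t,d/np.linalg.norm(d)
def plane(c,u,v,z):
    o,d=ray(c,u,v);return o+d*(z-o[2])/d[2]
def proj(c,X):
    p=np.array(c["R"])@np.array(X)+np.array(c["t"]);q=np.array(c["intrinsics"])@p;return q[:2]/q[2]
def wray(c,s,u,v):
    K=np.array(c["intrinsics"]);M=np.array(c["mount"])
    x=(u-K[0,2])/K[0,0];y=(v-K[1,2])/K[1,1];th=np.hypot(x,y);k=np.sin(th)/th if th>1e-9 else 1
    d=np.array([x*k,y*k,np.cos(th)]);R=Ro.from_rotvec(s["ee_rot"]).as_matrix()
    return R@M[:3,3]+np.array(s["tcp_pos"]),R@M[:3,:3]@d
def wplane(c,s,u,v,z):
    o,d=wray(c,s,u,v);return o+d*(z-o[2])/d[2]
def wproj(c,s,X):
    K=np.array(c["intrinsics"]);M=np.array(c["mount"]);R=Ro.from_rotvec(s["ee_rot"]).as_matrix()
    p=R.T@(np.array(X)-np.array(s["tcp_pos"]));p=M[:3,:3].T@(p-M[:3,3])
    th=np.arctan2(np.hypot(p[0],p[1]),p[2]);a=np.arctan2(p[1],p[0])
    return np.array([K[0,2]+K[0,0]*th*np.cos(a),K[1,2]+K[1,1]*th*np.sin(a)])
def tri(rays):
    A=np.zeros((3,3));b=np.zeros(3)
    for o,d in rays:
        P=np.eye(3)-np.outer(d,d)/(d@d);A+=P;b+=P@o
    x=np.linalg.solve(A,b);return x,[np.linalg.norm((np.eye(3)-np.outer(d,d)/(d@d))@(x-o)) for o,d in rays]
def save(n,f): cv2.imwrite("pics/"+n,cv2.cvtColor(f,cv2.COLOR_RGB2BGR))
E
python3 - <<'E'
from h import *
import pickle
s=r.observe();D={'s':s}
for n in("scene","side","wrist"):
    if n=="wrist": D['s']=r.observe()
    D[n]=r.read_camera(n)
pickle.dump(D,open('d0.pkl','wb'))
for n in("scene","side","wrist"):
    c=D[n];print(n,np.array(c["intrinsics"]).round(1).tolist())
    if n!="wrist":print("C",(-np.array(c["R"]).T@np.array(c["t"])).round(3))
    else:print(np.array(c["mount"]).round(3).tolist())
    save(n+'0.png',cv2.resize(c["frame"],(800,600),interpolation=cv2.INTER_CUBIC))
print(s, r.grasp_offset)
E
```

```text
pics
scene [[488.6, 0.0, 261.8], [0.0, 488.6, 188.5], [0.0, 0.0, 1.0]]
C [1.215 0.973 0.882]
side [[491.0, 0.0, 253.5], [0.0, 491.0, 190.5], [0.0, 0.0, 1.0]]
C [-0.061 -1.083  1.389]
wrist [[297.3, 0.0, 259.7], [0.0, 297.3, 189.0], [0.0, 0.0, 1.0]]
[[0.0, -0.948, -0.32, 0.081], [1.0, 0.0, -0.0, -0.0], [0.0, -0.32, 0.948, -0.143], [0.0, 0.0, 0.0, 1.0]]
{'clock': 0.0, 'joint_positions': array([ 1.22999243e+00,  5.33701998e-02,  1.61429103e+00, -3.78166298e-06,
        1.47598524e+00, -1.18958455e-01]), 'joint_velocities': array([-1.40636511e-03, -3.57099290e-04, -9.64710619e-05, -6.15744264e-05,
       -1.06453945e-03, -6.17861601e-04]), 'joint_efforts': array([-1.41753120e-03, -3.93665850e+01, -3.70178461e+01, -3.49766096e-04,
        7.07642699e-03,  1.63692300e-07]), 'tcp_pos': array([0.13728618, 0.60910222, 0.23005652]), 'ee_rot': array([-0.34770772, -3.12182265,  0.00314213]), 'wrist_force': array([-1.17328331, -0.3929066 , -0.3520068 ]), 'moment': array([ 0.01575031,  0.01628799, -0.0185966 ]), 'gripper_force': 0.0, 'finger_gap': 0.08499926072280838} 0.0187
```

View pics/scene0.png

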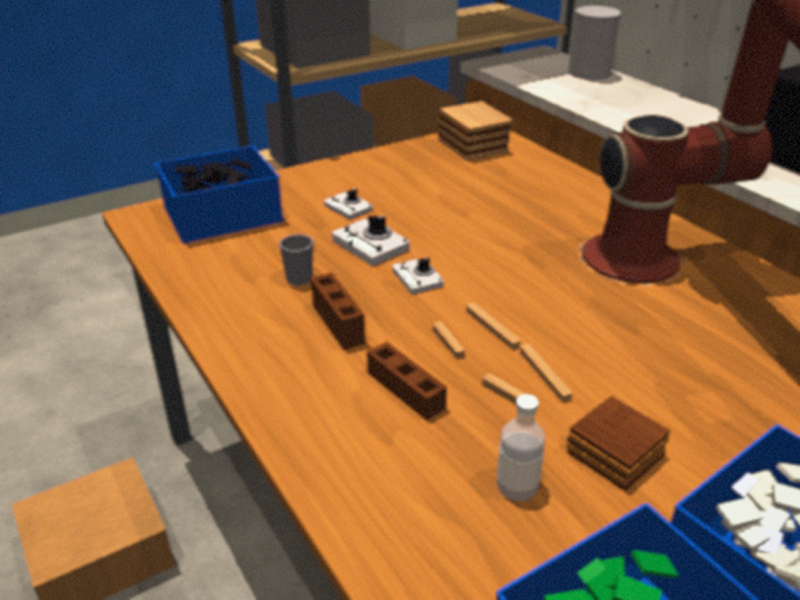

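View pics/side0.png

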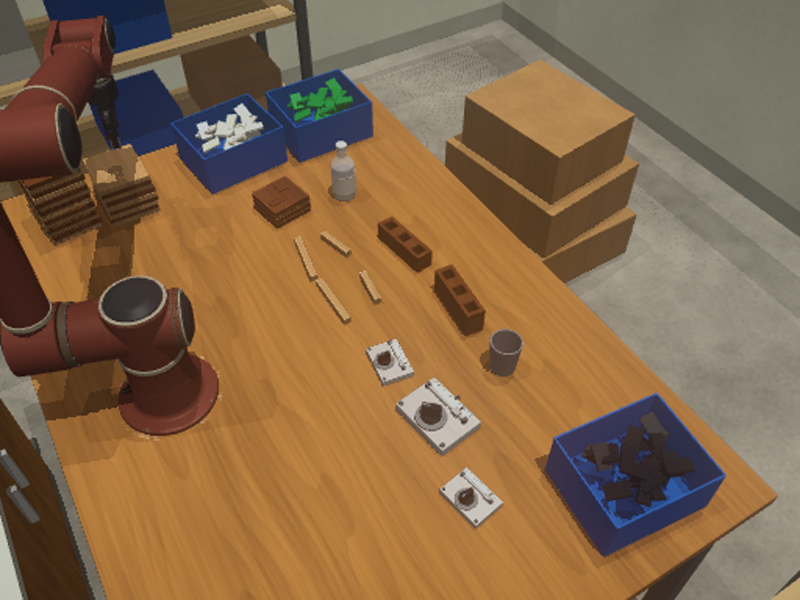

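View pics/wrist0.png

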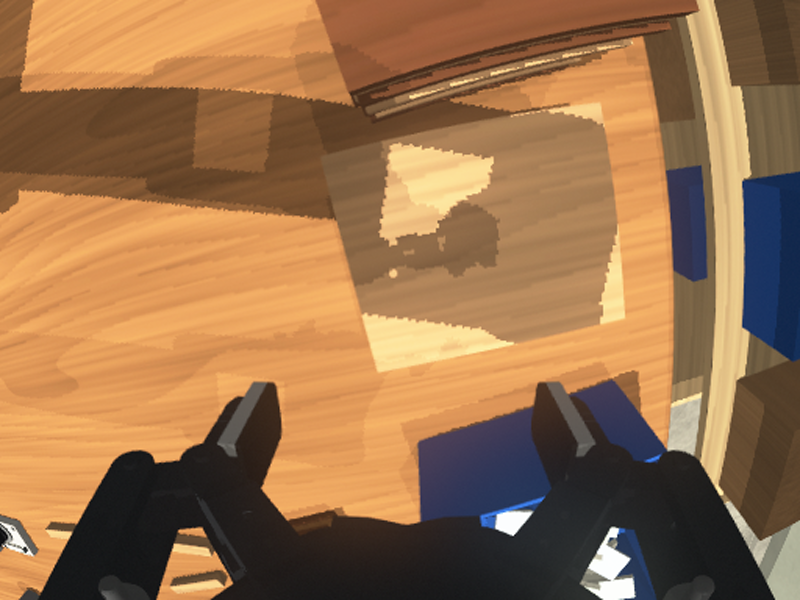

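The scene view shows four loose posts: long ones at (493,325) and (545,371), short ones at (449,338) and (503,388). The racks are at (337,310) and (406,380), and the gauges at (348,203), (371,238, the largest) and (417,273). The side view shows the racks at (404,243) and (459,298), the posts at (305,257), (333,300), (370,287) and (336,243), and the big gauge at (437,414). The wrist view shows only the table and the fingers.

Possible look-alikes (scene pixels):
- **Gauge:** three candidates; the middle one at (371,238) is the largest.
- **Trays:** the stacks at (475,127) and (618,440).

I'll measure next.

```bash
python3 - <<'E'
from h import *
import pickle
D=pickle.load(open('d0.pkl','rb'));S=D['side'];f=S['frame']
hsv=cv2.cvtColor(f,cv2.COLOR_RGB2HSV)
for p in [(195,165),(213,192),(237,184),(215,156),(220,170),(259,156)]:
    print(p,f[p[1],p[0]],hsv[p[1],p[0]])
for n,z in (('side',[(259,156),(294,191),(281,264),(324,228),(180,125),(219,123),(109,234)]),):
    for p in z: print(p,plane(S,*p,0).round(3))
c=D['scene'];k=512/800
for p in [(493,325),(545,371),(449,338),(503,388),(337,325),(406,390),(371,245),(618,450),(520,485),(297,275)]:
    print('scene',p,plane(c,p[0]*k,p[1]*k,0).round(3))
a=cv2.resize(f[205:300,240:340],(400,380),interpolation=cv2.INTER_CUBIC)
b=cv2.resize(f[130:225,180:320],(400,271),interpolation=cv2.INTER_CUBIC)
g=cv2.resize(c['frame'][115:180,200:290],(400,289),interpolation=cv2.INTER_CUBIC)
m=cv2.resize(c['frame'][165:275,195:365],(400,259),interpolation=cv2.INTER_CUBIC)
o=np.zeros((600,800,3),np.uint8);o[:380,:400]=a;o[:271,400:]=b;o[300:589,400:]=g
o[385:600,:332]=cv2.resize(m,(332,215));save('crop1.png',o)
E
```

```text
(195, 165) [194 152  98] [ 17 126 194]
(213, 192) [194 153 100] [ 17 124 194]
(237, 184) [196 154 101] [ 17 124 196]
(215, 156) [197 159 104] [ 18 120 197]
(220, 170) [171 116  57] [ 16 170 171]
(259, 156) [122  73  40] [ 12 171 122]
(259, 156) [0.682 0.13  0.   ]
(294, 191) [ 0.698 -0.1    0.   ]
(281, 264) [ 0.478 -0.349  0.   ]
(324, 228) [ 0.691 -0.3    0.   ]
(180, 125) [0.489 0.467 0.   ]
(219, 123) [0.639 0.392 0.   ]
(109, 234) [0.027 0.066 0.   ]
scene (493, 325) [ 0.419  0.043 -0.   ]
scene (545, 371) [0.426 0.205 0.   ]
scene (449, 338) [ 0.516  0.032 -0.   ]
scene (503, 388) [0.519 0.202 0.   ]
scene (337, 325) [ 0.678 -0.119  0.   ]
scene (406, 390) [0.667 0.116 0.   ]
scene (371, 245) [ 0.465 -0.353  0.   ]
scene (618, 450) [0.458 0.418 0.   ]
scene (520, 485) [0.637 0.392 0.   ]
scene (297, 275) [ 0.665 -0.326  0.   ]
```

View pics/crop1.png

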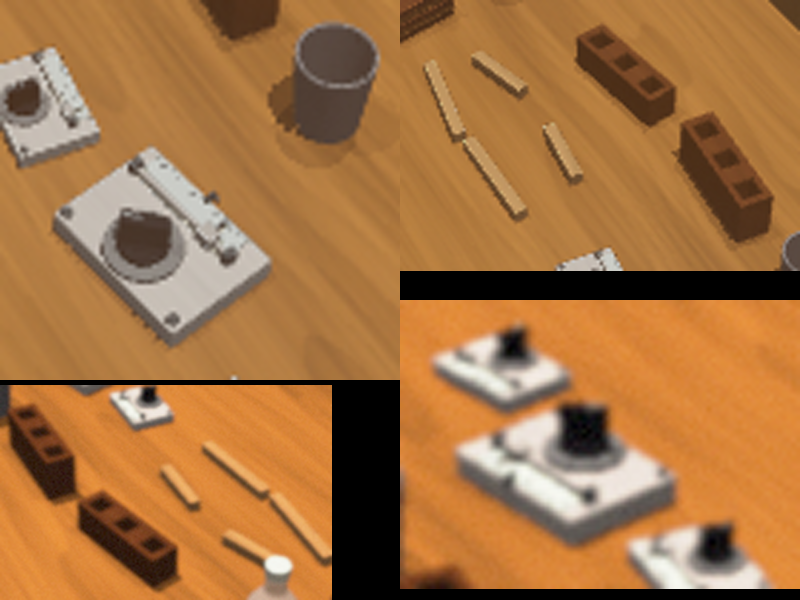

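The crop confirms four posts. The rack with the taller wall is at about (0.69,-0.12) and the low rack is at about (0.675,0.12). The middle gauge, the largest, has its clip blade at crop (211,198). First move: go to a viewing pose over the work area.

send_rows(
  steps=[
    [[0,0,1.15],[-0.2,-0.25,-0.15],1],
    [[0,0,1.15],[-0.2,-0.25,-0.15],1],
    [[0,0,1.15],[-0.2,-0.25,-0.15],1],
    [[0,0,1.15],[-0.2,-0.25,-0.15],1],
    [[0,0,1.15],[-0.2,-0.25,-0.15],1],
    [[0,0,1.15],[-0.2,-0.25,-0.15],1],
    [[0,0,1.15],[-0.2,-0.25,-0.15],1],
    [[0,0,1.15],[-0.2,-0.25,-0.15],1],
  ],
)

```text
clock: 0.95
tcp_pos: [0.2798, 0.319, 0.3851]
ee_rot: [2.002, 2.418, 0.009]
wrist_force: [-0.7, 1.3, 0.3]
finger_gap: 0.0857
gripper_force: 0.0
```

```bash
cat >> h.py <<'E'
import json,os
def log():
    s=r.observe();L=json.load(open('log.json')) if os.path.exists('log.json') else []
    L.append([list(map(float,s['joint_positions'])),list(map(float,s['tcp_pos'])),list(map(float,s['ee_rot']))]);json.dump(L,open('log.json','w'));return s
def st():
    s=log();R=Ro.from_rotvec(s['ee_rot']).as_matrix()
    print('t%.1f'%s['clock'],'tcp',np.round(s['tcp_pos'],4),'q',np.round(s['joint_positions'],3),'F',np.round(s['wrist_force'],1),'gap %.4f gf %.0f'%(s['finger_gap'],s['gripper_force']));print('R',R.round(3).tolist());return s,R
def move(p,Rg):
    "turn and shift, in the present tool axes, to the world pose p,Rg"
    s=r.observe();R=Ro.from_rotvec(s['ee_rot']).as_matrix()
    print('turn',Ro.from_matrix(R.T@Rg).as_rotvec().round(4),'shift',(R.T@(np.array(p)-s['tcp_pos'])).round(4))
E
python3 -c "
from h import *
s,R=st(); move([0.45,0.05,0.38],R)"
```

```text
t0.9 tcp [0.2798 0.319  0.3851] q [ 6.760e-01 -4.860e-01  1.821e+00 -1.000e-03  1.800e+00  4.880e-01] F [-0.7  1.3  0.3] gap 0.0857 gf 0
R [[-0.187, 0.982, 0.006], [0.982, 0.187, 0.003], [0.002, 0.006, -1.0]]
turn [0. 0. 0.] shift [-0.2961  0.1169  0.0053]
```

send_rows(
  steps=[
    [[0,0,0.1],[-0.25,0.12,0],1],
    [[0,0,0.1],[-0.25,0.12,0],1],
    [[0,0,0.1],[-0.25,0.12,0],1],
    [[0,0,0.1],[-0.25,0.12,0],1],
    [[0,0,0.1],[-0.25,0.12,0],1],
    [[0,0,0.1],[-0.25,0.12,0],1],
    [[0,0,0.1],[-0.25,0.12,0],1],
    [[0,0,0.1],[-0.25,0.12,0],1],
  ],
)

```text
clock: 1.75
tcp_pos: [0.4445, 0.1003, 0.3808]
ee_rot: [-2.109, -2.326, 0.001]
wrist_force: [0.9, -0.2, 1.0]
finger_gap: 0.0849
gripper_force: 0.0
```

```bash
python3 - <<'E'
from h import *
import pickle
s,R=st(); c=r.read_camera('wrist');pickle.dump((s,c),open('w1.pkl','wb'))
save('w1.png',cv2.resize(c['frame'],(800,600),interpolation=cv2.INTER_CUBIC))
E
```

```text
t1.8 tcp [0.4445 0.1003 0.3808] q [ 0.058 -0.402  1.768  0.     1.776 -0.04 ] F [ 0.9 -0.2  1. ] gap 0.0849 gf 0
R [[-0.098, 0.995, -0.001], [0.995, 0.098, 0.0], [0.001, -0.001, -1.0]]
```

View pics/w1.png

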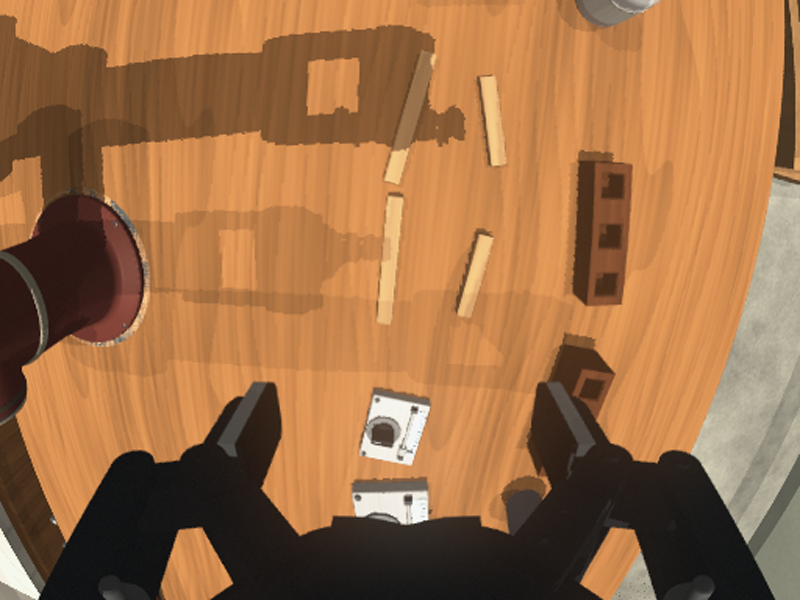

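The wrist view shows all four posts: long at (410,118) and (390,258), short at (492,120) and (475,275). The low rack's sockets are at (611,186), (609,237) and (605,284). Next I'll take a second view further along.

send_rows(
  steps=[
    [[0,0,0],[-0.26,0.02,0],1],
    [[0,0,0],[-0.26,0.02,0],1],
    [[0,0,0],[-0.26,0.02,0],1],
    [[0,0,0],[-0.26,0.02,0],1],
    [[0,0,0],[-0.26,0.02,0],1],
    [[0,0,0],[-0.26,0.02,0],1],
    [[0,0,0],[-0.26,0.02,0],1],
    [[0,0,0],[-0.26,0.02,0],1],
  ],
)

```text
clock: 2.6
tcp_pos: [0.4903, -0.1546, 0.3816]
ee_rot: [-2.106, -2.331, -0.001]
wrist_force: [0.0, -0.4, -0.4]
finger_gap: 0.0856
gripper_force: 0.0
```

```bash
python3 - <<'E'
from h import *
import pickle
s,R=st(); c=r.read_camera('wrist');pickle.dump((s,c),open('w2.pkl','wb'))
save('w2.png',cv2.resize(c['frame'],(800,600),interpolation=cv2.INTER_CUBIC))
E
```

```text
t2.6 tcp [ 0.4903 -0.1546  0.3816] q [-4.510e-01 -2.580e-01  1.655e+00  1.000e-03  1.744e+00 -5.510e-01] F [ 0.  -0.4 -0.4] gap 0.0856 gf 0
R [[-0.101, 0.995, 0.0], [0.995, 0.101, 0.001], [0.001, 0.0, -1.0]]
```

View pics/w2.png

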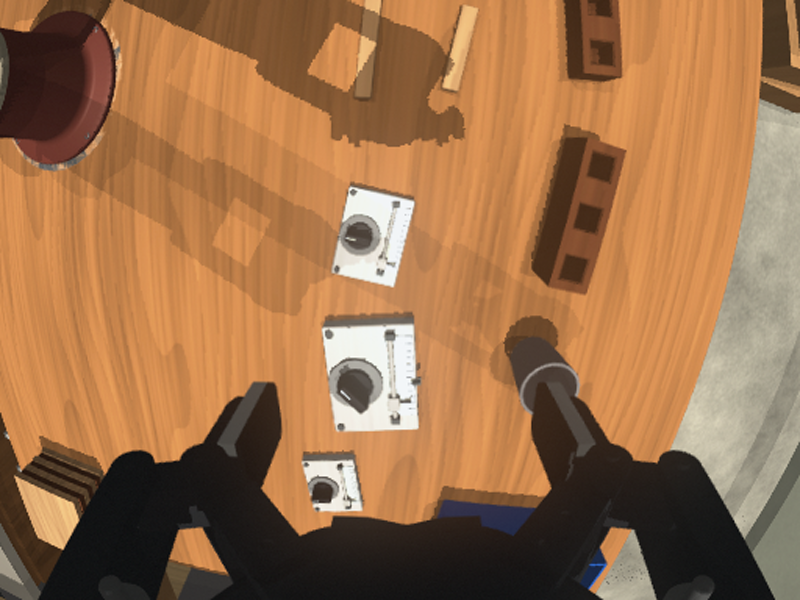

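The second wrist view shows the tall rack's sockets at (602,166), (588,217) and (574,268). The big gauge spans (325,320) to (418,430), with its knob at (355,385), stop at (393,402) and clip at (416,380). Now for measurements from masks.

```bash
cat > m.py <<'E'
from h import *
import pickle
def comps(mask,amin,amax=1e9):
    cs,_=cv2.findContours(mask.astype(np.uint8),cv2.RETR_EXTERNAL,cv2.CHAIN_APPROX_NONE)
    return [c[:,0,:].astype(float) for c in cs if amin<cv2.contourArea(c)<amax]
def rect(P):  # P Nx2 metric points -> centre, long, short, angle of long axis
    (c,(w,h),a)=cv2.minAreaRect((np.array(P)*1000).astype(np.float32))
    if w<h: w,h,a=h,w,a+90
    return np.round(np.array(c)/1000,4),round(w,1),round(h,1),round(np.deg2rad((a+90)%180-90),3)
E
python3 - <<'E'
from m import *
D=pickle.load(open('d0.pkl','rb'));S=D['side'];s1,w1=pickle.load(open('w1.pkl','rb'));s2,w2=pickle.load(open('w2.pkl','rb'))
h=cv2.cvtColor(S['frame'],cv2.COLOR_RGB2HSV);m=(h[...,1]<150)&(h[...,1]>95)&(h[...,2]>140)&(h[...,0]>12)&(h[...,0]<24)
print('side posts z=.018 outline')
for c in comps(m[:230],60,800): print(c.mean(0).round(),rect([plane(S,*p,.018)[:2] for p in c]))
h=cv2.cvtColor(w1['frame'],cv2.COLOR_RGB2HSV)
for p in [(492,100),(390,250),(420,90),(440,200),(300,210)]:print(p,h[int(p[1]*.64),int(p[0]*.64)])
m=(h[...,1]<135)&(h[...,0]>12)&(h[...,0]<26)&(h[...,2]>70)
print('w1 posts')
for c in comps(m[:240],150,3000): print(c.mean(0).round(),rect([wplane(w1,s1,*p,.018)[:2] for p in c]))
for n,w,s,z,pts in(('low',w1,s1,.05,[(622,186),(596,186),(600,180),(583,220)]),('tall',w2,s2,.07,[(595,190),(550,200),(615,160)])):
    h=cv2.cvtColor(w['frame'],cv2.COLOR_RGB2HSV);print(n,[h[int(y*.64),int(x*.64)].tolist() for x,y in pts])
E
```

```text
side posts z=.018 outline
[213. 191.] (array([0.4282, 0.0462]), 149.9, 17.5, np.float64(-1.566))
[237. 182.] (array([0.5267, 0.0388]), 98.3, 17.2, np.float64(1.438))
[195. 164.] (array([0.435 , 0.2082]), 148.7, 17.0, np.float64(1.393))
[373. 151.] (array([ 1.0955, -0.0876]), 320.7, 47.1, np.float64(-0.005))
[ 67. 113.] (array([0.0987, 0.7752]), 58.0, 50.4, np.float64(1.288))
[347. 114.] (array([1.2048, 0.2382]), 421.5, 352.1, np.float64(-1.427))
[ 8. 55.] (array([-0.0222,  1.3569]), 100.5, 61.5, np.float64(0.037))
[129.  21.] (array([0.6141, 1.3685]), 658.0, 90.2, np.float64(-0.006))
(492, 100) [ 18 115 243]
(390, 250) [ 15 126 222]
(420, 90) [ 15 128 153]
(440, 200) [ 14 158 216]
(300, 210) [ 14 158 187]
w1 posts
[ 20. 195.] (array([-0.1148, -0.065 ]), 184.4, 80.8, np.float64(-1.434))
[304. 176.] (array([0.5282, 0.0431]), 98.6, 19.3, np.float64(1.431))
[ 82. 179.] (array([ 0.0752, -0.0141]), 221.1, 98.5, np.float64(1.243))
[249. 166.] (array([0.4304, 0.0507]), 149.2, 17.3, np.float64(-1.568))
[315.  77.] (array([0.5268, 0.2194]), 98.7, 19.0, np.float64(-1.338))
[262.  75.] (array([0.4376, 0.2125]), 148.5, 17.7, np.float64(1.39))
[504.  63.] (array([0.9437, 0.35  ]), 220.7, 43.2, np.float64(-1.468))
[394.   5.] (array([0.6662, 0.3765]), 114.0, 33.8, np.float64(0.288))
low [[12, 164, 81], [11, 158, 136], [11, 160, 129], [12, 158, 76]]
tall [[10, 160, 132], [13, 159, 77], [12, 161, 100]]
```

```bash
python3 - <<'E'
from m import *
D=pickle.load(open('d0.pkl','rb'));S=D['side'];s1,w1=pickle.load(open('w1.pkl','rb'));s2,w2=pickle.load(open('w2.pkl','rb'))
def top(f,lo,roi,amin=200):
    h=cv2.cvtColor(f,cv2.COLOR_RGB2HSV);m=((h[...,2]>lo)&(h[...,2]<165)&(h[...,0]<14)&(h[...,1]>135)).astype(np.uint8)
    M=np.zeros_like(m);x0,y0,x1,y1=roi;M[y0:y1,x0:x1]=m[y0:y1,x0:x1];M=cv2.morphologyEx(M,cv2.MORPH_CLOSE,np.ones((3,3)))
    return max(comps(M,amin),key=len)
out=[]
for n,z,l in(('low',.05,[(w1,s1,(375,98,412,200))]),('tall',.07,[(w2,s2,(330,85,405,195))])):
  cen=[]
  for w,s,roi in l:
    c=top(w['frame'],92,roi);print(n,'wrist',rect([wplane(w,s,*p,z)[:2] for p in c]))
    R=rect([wplane(w,s,*p,z)[:2] for p in c]);cen.append(wray(w,s,*wproj(w,s,[*R[0],z])))
  roi=(238,135,280,176) if n=='low' else (274,166,313,216)
  h=cv2.cvtColor(S['frame'],cv2.COLOR_RGB2HSV)
  for lo in (88,98,108):
    c=top(S['frame'],lo,roi);R=rect([plane(S,*p,z)[:2] for p in c]);print(' side',lo,R)
    if lo==98: 
      x,e=tri(cen+[ray(S,*proj(S,[*R[0],z]))]);print(' tri',x.round(4),np.round(e,4))
# posts two-view height
P=[([.4282,.0462],[.4304,.0507]),([.5267,.0388],[.5282,.0431]),([.435,.2082],[.4376,.2125])]
for a,b in P:
  x,e=tri([ray(S,*proj(S,[*a,.018])),wray(w1,s1,*wproj(w1,s1,[*b,.018]))]);print('post',x.round(4),np.round(e,4))
# gauge crop
f=w2['frame'][195:285,195:285];save('g2.png',cv2.resize(f,(600,600),interpolation=cv2.INTER_CUBIC))
E
```

```text
low wrist (array([0.6679, 0.1191]), 171.7, 53.2, np.float64(-1.402))
 side 88 (array([0.667 , 0.1097]), 160.8, 45.5, np.float64(-1.436))
 side 98 (array([0.6676, 0.1098]), 160.8, 44.2, np.float64(-1.436))
 tri [0.6724 0.1179 0.0409] [0.0001 0.0001]
 side 108 (array([0.6677, 0.1109]), 158.3, 43.5, np.float64(-1.444))
tall wrist (array([ 0.6738, -0.1193]), 167.9, 55.4, np.float64(1.45))
 side 88 (array([ 0.6642, -0.1257]), 162.9, 64.8, np.float64(1.469))
 side 98 (array([ 0.6738, -0.1267]), 162.9, 45.5, np.float64(1.469))
 tri [ 0.6781 -0.1203  0.0611] [0.0006 0.0006]
 side 108 (array([ 0.6747, -0.1268]), 162.9, 43.7, np.float64(1.469))
post [0.43   0.0497 0.0137] [0.0003 0.0003]
post [0.5287 0.0421 0.014 ] [0.0002 0.0002]
post [0.4372 0.213  0.0128] [0.0004 0.0004]
```

View pics/g2.png

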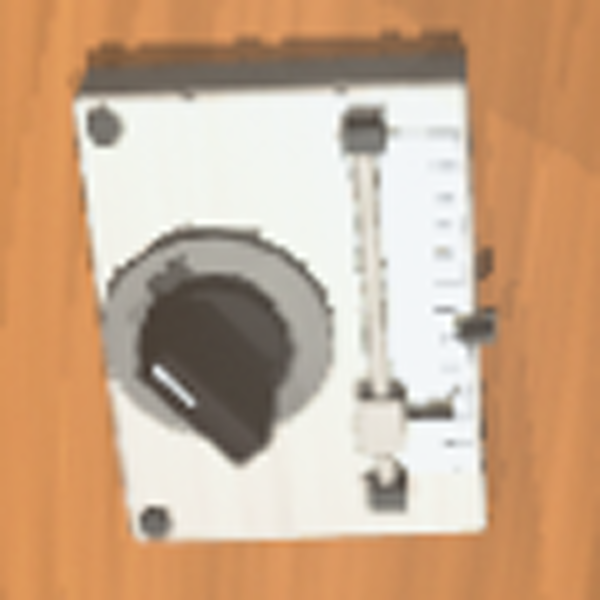

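The gauge close-up shows the knob bar pointing to the lower right, the pointer tip at about (455,407) and the clip's inner end at about (460,327). I'll check the cameras against each other and then go over the gauge.

```bash
python3 - <<'E'
from m import *
D=pickle.load(open('d0.pkl','rb'));S=D['side'];C=D['scene'];s1,w1=pickle.load(open('w1.pkl','rb'));s2,w2=pickle.load(open('w2.pkl','rb'))
h=cv2.cvtColor(C['frame'],cv2.COLOR_RGB2HSV)
m=cv2.medianBlur(((h[...,1]<150)&(h[...,0]>8)&(h[...,0]<26)&(h[...,2]>120)).astype(np.uint8),3)
for p in [(493,325),(470,345)]: print(h[int(p[1]*.64),int(p[0]*.64)])
for c in comps(m[180:270,270:380],40,900): 
    c=c+[270,180];print('scene',c.mean(0).round(),rect([plane(C,*p,.018)[:2] for p in c]))
# three-way tri of posts
k=195,195,90/600
for nm,p,z in(('knobc',(215,345),.04),('tip',(455,407),.033),('clip',(460,327),.033),('tl',(80,97),.025),('tr',(465,85),.025),('br',(485,530),.025),('bl',(135,538),.025)):
    print(nm,wplane(w2,s2,195+p[0]*.15-.5,195+p[1]*.15-.5,z).round(4))
s,R=st();move([.47,-.33,.2],R)
E
```

```text
[ 14 150 217]
[ 14 186 224]
scene [332. 256.] (array([0.527 , 0.2456]), 127.4, 65.1, np.float64(1.248))
scene [349. 237.] (array([0.4395, 0.2146]), 145.6, 19.1, np.float64(1.397))
scene [287. 216.] (array([0.5304, 0.0463]), 90.8, 17.8, np.float64(1.452))
scene [315. 206.] (array([0.4316, 0.0527]), 147.2, 17.5, np.float64(-1.568))
knobc [ 0.4493 -0.3543  0.04  ]
tip [ 0.5189 -0.3715  0.033 ]
clip [ 0.5175 -0.3449  0.033 ]
tl [ 0.4065 -0.2891  0.025 ]
tr [ 0.5115 -0.2745  0.025 ]
br [ 0.5333 -0.4196  0.025 ]
bl [ 0.4271 -0.435   0.025 ]
t2.6 tcp [ 0.4903 -0.1543  0.3817] q [-4.500e-01 -2.580e-01  1.655e+00  1.000e-03  1.744e+00 -5.520e-01] F [ 0.3 -0.1 -0.2] gap 0.0854 gf 0
R [[-0.101, 0.995, 0.001], [0.995, 0.101, 0.0], [0.0, 0.001, -1.0]]
turn [0. 0. 0.] shift [-0.1727 -0.0381  0.1816]
```

send_rows(
  steps=[
    [[0,0,0],[-0.17,-0.04,0.18],1],
    [[0,0,0],[-0.17,-0.04,0.18],1],
    [[0,0,0],[-0.17,-0.04,0.18],1],
    [[0,0,0],[-0.17,-0.04,0.18],1],
    [[0,0,0],[-0.17,-0.04,0.18],1],
    [[0,0,0],[-0.17,-0.04,0.18],1],
    [[0,0,0],[-0.17,-0.04,0.18],1],
    [[0,0,0],[-0.17,-0.04,0.18],1],
  ],
)

```text
clock: 3.45
tcp_pos: [0.4687, -0.3283, 0.2035]
ee_rot: [2.104, 2.329, 0.001]
wrist_force: [0.1, 0.3, 0.8]
finger_gap: 0.0853
gripper_force: 0.0
```

```bash
python3 - <<'E'
from h import *
import pickle
s,R=st(); c=r.read_camera('wrist');pickle.dump((s,c),open('w3.pkl','wb'))
print(wproj(c,s,[.449,-.354,.04]))
save('w3.png',cv2.resize(c['frame'][60:300,100:420],(800,600),interpolation=cv2.INTER_CUBIC))
E
```

```text
t3.5 tcp [ 0.4687 -0.3283  0.2035] q [-0.741 -0.056  1.768  0.     1.426 -0.843] F [0.1 0.3 0.8] gap 0.0853 gf 0
R [[-0.101, 0.995, 0.003], [0.995, 0.101, -0.002], [-0.002, 0.002, -1.0]]
[238.37342038 190.48130243]
```

View pics/w3.png

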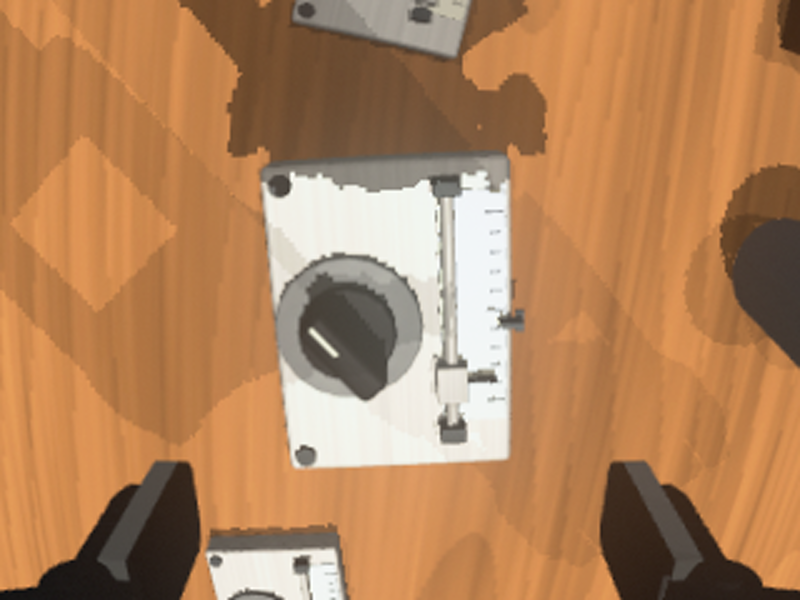

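The close view shows the ring centre at (349,325), the bar's white line from (310,328) to (337,357), the bar's far corner at (375,395), the pointer tip at (497,377) and the clip's inner end at (500,320).

```bash
python3 - <<'E'
from m import *
s2,w2=pickle.load(open('w2.pkl','rb'));s3,w3=pickle.load(open('w3.pkl','rb'))
p3=lambda u,v:(100+u/2.5-.3,60+v/2.5-.3); p2=lambda u,v:(195+u*.15-.5,195+v*.15-.5)
for n,a,b in(('ring',(349,325),(218,337)),('tip',(497,377),(455,407)),('clip',(499,320),(460,327)),('tl',(263,172),(80,97)),('tr',(509,156),(465,85)),('br',(508,459),(485,530)),('bl',(293,467),(135,538)),('barend',(375,395),(240,460))):
    x,e=tri([wray(w3,s3,*p3(*a)),wray(w2,s2,*p2(*b))]);print(n,x.round(4),np.round(e[0],4))
for n,a,z in(('tip',(497,377),.033),('clip',(499,320),.033),('s0',(310,328),.069),('s1',(337,357),.069),('end',(375,395),.069),('tl',(263,172),.025),('tr',(509,156),.025),('br',(508,459),.025),('bl',(293,467),.025)):print(n,wplane(w3,s3,*p3(*a),z).round(4))
f=w3['frame'];g=cv2.cvtColor(f,cv2.COLOR_RGB2GRAY)[150:225,205:270];m=cv2.morphologyEx((g<90).astype(np.uint8),cv2.MORPH_OPEN,np.ones((3,3)))
c=max(comps(m,50),key=len)+[205,150];print('dark',c.min(0),c.max(0))
o=cv2.resize(f[150:225,205:270],(520,600),interpolation=cv2.INTER_CUBIC)
A=wplane(w3,s3,*p3(349,325),.03)[:2]
for th in (-.75,-.9):
  d=np.array([np.cos(th),np.sin(th)]);e=np.array([-d[1],d[0]])
  for z,col in((.069,(255,0,0)),):
    q=[wproj(w3,s3,[*(A+a*.021*d+b*.007*e),z]) for a,b in((1,1),(1,-1),(-1,-1),(-1,1))]
    cv2.polylines(o,[((np.array(q)-[205,150]+.5)*8).astype(int)],True,col if th<-.8 else (0,255,0),1)
save('k.png',o)
E
```

```text
ring [ 0.4497 -0.3551  0.0338] 0.0001
tip [ 0.52   -0.3764  0.0258] 0.0006
clip [ 0.5177 -0.3489  0.0254] 0.0004
tl [ 0.4048 -0.2928  0.0166] 0.0004
tr [ 0.5115 -0.2739  0.0264] 0.0001
br [ 0.5338 -0.4223  0.0213] 0.0001
bl [ 0.4265 -0.4387  0.02  ] 0.0
barend [ 0.4621 -0.3664  0.08  ] 0.0017
tip [ 0.5192 -0.3738  0.033 ]
clip [ 0.5161 -0.3464  0.033 ]
s0 [ 0.4356 -0.3457  0.069 ]
s1 [ 0.4472 -0.3569  0.069 ]
end [ 0.4639 -0.372   0.069 ]
tl [ 0.4059 -0.2916  0.025 ]
tr [ 0.5118 -0.2741  0.025 ]
br [ 0.533  -0.4204  0.025 ]
bl [ 0.4271 -0.4357  0.025 ]
dark [220. 171.] [254. 218.]
```

View pics/k.png

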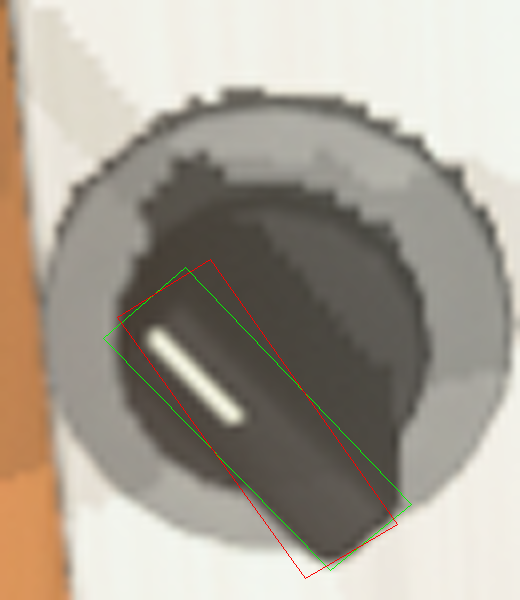

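The projected bar at -0.76 rad (green) fits the knob. The axis is at (0.4495,-0.355) and the gauge yaw is about 0.145. The clip lies about 27 mm up the scale, so the knob needs about 2.72 rad clockwise. I'll grip the knob next.

send_rows(
  steps=[
    [[0,0,-0.15],[-0.025,-0.022,0.03],1],
    [[0,0,-0.3],[-0.025,-0.022,0.06],1],
    [[0,0,-0.45],[-0.025,-0.022,0.08],1],
    [[0,0,-0.6],[-0.025,-0.022,0.08],1],
    [[0,0,-0.71],[-0.025,-0.022,0.09],1],
    [[0,0,-0.71],[-0.025,-0.022,0.12],1],
    [[0,0,-0.71],[-0.025,-0.022,0.15],1],
    [[0,0,-0.71],[-0.025,-0.022,0.157],1],
  ],
)

```text
clock: 4.3
tcp_pos: [0.4474, -0.3543, 0.0426]
ee_rot: [-1.164, -2.915, -0.002]
wrist_force: [-0.8, 0.3, -0.0]
finger_gap: 0.0857
gripper_force: 0.0
```

send_rows(
  steps=[
    [[0,0,0],[0,0,0],1],
    [[0,0,0],[0,0,0],0],
    [[0,0,0],[0,0,0],0],
    [[0,0,0],[0,0,0],0],
    [[0,0,0],[0,0,0],0],
    [[0,0,0],[0,0,0],0],
    [[0,0,0],[0,0,0],0],
    [[0,0,0],[0,0,0],0],
  ],
)

```text
clock: 5.1
tcp_pos: [0.4476, -0.3572, 0.0451]
ee_rot: [-1.168, -2.916, 0.002]
wrist_force: [-4.1, -0.2, 5.2]
finger_gap: 0.0132
gripper_force: 59.8
```

```bash
python3 -c "
from h import *
s,R=st()"
```

```text
t5.1 tcp [ 0.4476 -0.3572  0.0451] q [-8.030e-01  1.180e-01  1.874e+00 -1.000e-03  1.149e+00 -1.611e+00] F [-4.1 -0.2  5.2] gap 0.0132 gf 60
R [[-0.724, 0.69, -0.0], [0.69, 0.724, -0.001], [-0.0, -0.001, -1.0]]
```

send_rows(
  steps=[
    [[0,0,0.13],[0,-0.002,0],0],
    [[0,0,0.26],[0,-0.002,0],0],
    [[0,0,0.39],[0,-0.002,0],0],
    [[0,0,0.52],[0,-0.002,0],0],
    [[0,0,0.65],[0,-0.002,0],0],
    [[0,0,0.78],[0,-0.002,0],0],
    [[0,0,0.91],[0,-0.002,0],0],
    [[0,0,0.91],[0,-0.002,0],0],
  ],
)

```text
clock: 5.9
tcp_pos: [0.4486, -0.3569, 0.0451]
ee_rot: [2.332, 2.102, 0.008]
wrist_force: [5.3, 5.4, 3.8]
finger_gap: 0.0128
gripper_force: 59.6
```

send_rows(
  steps=[
    [[0,0,0.13],[0,0,0],0],
    [[0,0,0.26],[0,0,0],0],
    [[0,0,0.39],[0,0,0],0],
    [[0,0,0.52],[0,0,0],0],
    [[0,0,0.65],[0,0,0],0],
    [[0,0,0.78],[0,0,0],0],
    [[0,0,0.91],[0,0,0],0],
    [[0,0,0.91],[0,0,0],0],
  ],
)

```text
clock: 6.7
tcp_pos: [0.4496, -0.3575, 0.0451]
ee_rot: [3.019, 0.863, 0.011]
wrist_force: [8.6, 2.7, 0.3]
finger_gap: 0.013
gripper_force: 59.1
```

send_rows(
  steps=[
    [[0,0,0.13],[0,0,0],0],
    [[0,0,0.26],[0,0,0],0],
    [[0,0,0.39],[0,0,0],0],
    [[0,0,0.52],[0,0,0],0],
    [[0,0,0.65],[0,0,0],0],
    [[0,0,0.78],[0,0,0],0],
    [[0,0,0.9],[0,0,0],0],
    [[0,0,0.9],[0,0,0],0],
  ],
)

```text
clock: 7.5
tcp_pos: [0.4497, -0.3586, 0.0451]
ee_rot: [3.094, -0.536, 0.013]
wrist_force: [9.5, -2.6, -3.2]
finger_gap: 0.0126
gripper_force: 58.7
```

```bash
python3 - <<'E'
from h import *
import pickle
s,R=st();print('yaw',np.arctan2(R[1,0],R[0,0]))
c=r.read_camera('wrist');s=r.observe();pickle.dump((s,c),open('w4.pkl','wb'))
c=r.read_camera('side');pickle.dump(c,open('side4.pkl','wb'))
save('w4.png',np.vstack([cv2.resize(c['frame'][225:300,250:320],(525,560),interpolation=cv2.INTER_CUBIC)]))
E
```

```text
t7.5 tcp [ 0.4497 -0.3586  0.0451] q [-0.805  0.119  1.873  0.004  1.142  1.107] F [ 9.5 -2.6 -3.2] gap 0.0126 gf 59
R [[0.942, -0.336, 0.008], [-0.336, -0.942, -0.003], [0.008, -0.0, -1.0]]
yaw -0.3427750049264202
```

send_rows(
  steps=[
    [[0,0,0],[0,0,0],1],
    [[0,0,0],[0,0,0],1],
    [[0,0,0],[0,0,0],1],
    [[0,0,0],[0,0,0],1],
    [[0,0,0],[0,0,-0.05],1],
    [[0,0,0],[0.05,0,-0.1],1],
    [[0,0,0],[0.05,0,-0.15],1],
    [[0,0,0],[0.05,0,-0.15],1],
  ],
)

```text
clock: 8.4
tcp_pos: [0.4965, -0.3768, 0.2011]
ee_rot: [3.091, -0.53, 0.013]
wrist_force: [0.5, 0.1, 0.4]
finger_gap: 0.0858
gripper_force: 0.0
```

```bash
python3 - <<'E'
from h import *
import pickle
s,R=st(); c=r.read_camera('wrist');pickle.dump((s,c),open('w5.pkl','wb'))
u,v=wproj(c,s,[.517,-.35,.03]).astype(int);print(u,v,wproj(c,s,[.517-.0145,-.35+.099,.03])-[u,v])
a,b=max(u-50,0),max(v-40,0);print(a,b)
save('w5.png',cv2.resize(c['frame'][b:b+80,a:a+100],(800,640),interpolation=cv2.INTER_CUBIC)[:600])
E
```

```text
t8.4 tcp [ 0.4965 -0.3768  0.2011] q [-0.769  0.062  1.654  0.     1.415  1.142] F [0.5 0.1 0.4] gap 0.0858 gf 0
R [[0.943, -0.333, 0.007], [-0.333, -0.943, -0.007], [0.009, 0.004, -1.0]]
229 161 [-72.66974524  40.32657291]
179 121
```

View pics/w5.png

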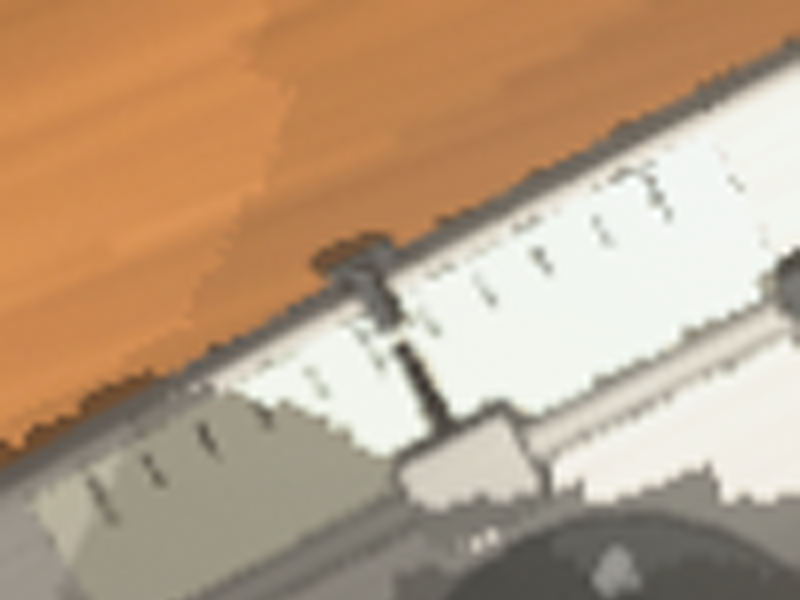

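The pointer (440,425)→(400,345) runs straight into the clip blade (390,322), so the gauge is set to within about 0.7 mm. Next I'll fit the arm's kinematics from the logged poses to plan the upright poses.

```bash
cat > kin.py <<'E'
from h import *
from scipy.optimize import least_squares
L=json.load(open('log.json'))+[[[1.22999,.05337,1.61429,0,1.47599,-.11896],[.13729,.6091,.23006],[-.34771,-3.12182,.00314]]]
def fk(q,P):
    h,L1,L2,L3,d,a1,a3=P;Y=lambda t:Ro.from_euler('y',t).as_matrix();Z=lambda t:Ro.from_euler('z',t).as_matrix()
    R1=Z(q[0]);R2=R1@Y(q[1]);R3=R2@Y(q[2]);R4=R3@Z(q[3]);R5=R4@Y(q[4]);R6=R5@Z(q[5]+np.pi/2)
    p=np.array([0,0,h])+R1@[a1,d,0]+R2@[0,0,L1]+R3@[a3,0,L2]+R5@[0,0,L3]
    return p,R6,p-R5@[0,0,L3]
def fit():
    f=lambda P:np.concatenate([(fk(l[0],P)[0]-l[1])*1000 for l in L]+[(P[5:]-0)*.2])
    return least_squares(f,[.3,.4,.6,.3,.07,0,0]).x
P=fit()
lo=np.array([-3.01,-1.01,.06,-1.02,.09,-3.14]);hi=np.array([3.01,2.22,2.58,4.17,2.62,3.14])
def ik(p,R,q0,w=.3):
    def e(q):
        pp,RR,_=fk(q,P);return np.r_[(pp-p)*10,Ro.from_matrix(RR.T@R).as_rotvec()*3]
    s=least_squares(e,np.clip(q0,lo+.02,hi-.02),bounds=(lo+.005,hi-.005));return s.x,np.linalg.norm(s.fun)
E
python3 - <<'E'
from kin import *
print(len(L),P.round(4))
for l in L: 
    p,R,_=fk(l[0],P);print((1000*(p-l[1])).round(1),Ro.from_matrix(R.T@Ro.from_rotvec(l[2]).as_matrix()).magnitude().round(4))
# upright: tool x = up (camera above), z=horizontal heading phi
for nm,pos in(('tall',(.68,-.12)),('low',(.67,.12))):
  for phi in (0,.4,.8,1.2,1.57):
    z=np.array([np.cos(phi),np.sin(phi),0]);x=np.array([0,0,1.])
    R=np.c_[x,np.cross(z,x),z]
    for zz in (.13,.25):
      best=min((ik(np.array([*pos,zz])+.0187*z,R*np.array([sg,sg,1]),[0,.5,1.5,b4,.8,b6]) for b4 in (1.5,3) for b6 in(-1.5,1.5) for sg in (1,-1)),key=lambda t:t[1])
      print(nm,phi,zz,best[0].round(2),round(best[1],3),'wrist',fk(best[0],P)[2].round(2))
E
```

```text
9 [0.238  0.4264 0.6099 0.2795 0.0742 0.     0.0957]Traceback (most recent call last):
  File "<stdin>", line 4, in <module>
AttributeError: 'float' object has no attribute 'round'
```

```bash
python3 - <<'E'
from kin import *
for l in L: 
    p,R,_=fk(l[0],P);print((1000*(p-l[1])).round(1),round(Ro.from_matrix(R.T@Ro.from_rotvec(l[2]).as_matrix()).magnitude(),4))
for nm,pos in(('tall',(.68,-.12)),('low',(.67,.12))):
  for phi in (0,.4,.8,1.2,1.57):
    z=np.array([np.cos(phi),np.sin(phi),0]);x=np.array([0,0,1.])
    R=np.c_[x,np.cross(z,x),z]
    for zz in (.13,.25):
      for sg in (1,-1):
        best=min((ik(np.array([*pos,zz])+.0187*z,R*np.array([sg,sg,1]),[0,.5,1.5,b4,.8,b6]) for b4 in (1.5,3) for b6 in(-1.5,1.5)),key=lambda t:t[1])
        print(nm,phi,zz,sg,best[0].round(2),round(best[1],3),'wrist',fk(best[0],P)[2].round(2))
E
```

```text
[ 0. -0.  0.] 0.0
[-0. -0.  0.] 0.0
[-0. -0.  0.] 0.0
[-0. -0.  0.] 0.0
[-0. -0.  0.] 0.0
[-0. -0.  0.] 0.0
[-0. -0.  0.] 0.0
[-0. -0.  0.] 0.0
[-0.  0. -0.] 0.0
tall 0 0.13 1 [-0.45  0.24  2.19  2.57  0.94 -1.21] 0.0 wrist [ 0.42 -0.12  0.13]
tall 0 0.13 -1 [-0.45  0.24  2.19  2.57  0.94  1.93] 0.0 wrist [ 0.42 -0.12  0.13]
tall 0 0.25 1 [-0.45 -0.07  2.22  2.42  0.72 -0.98] 0.0 wrist [ 0.42 -0.12  0.25]
tall 0 0.25 -1 [-0.45 -0.07  2.22  2.42  0.72  2.16] 0.0 wrist [ 0.42 -0.12  0.25]
tall 0.4 0.13 1 [-0.62  0.33  2.05  1.99  1.2  -0.9 ] 0.0 wrist [ 0.44 -0.22  0.13]
tall 0.4 0.13 -1 [-0.62  0.33  2.05  1.99  1.2   2.24] 0.0 wrist [ 0.44 -0.22  0.13]
tall 0.4 0.25 1 [-0.62  0.07  2.08  1.9   1.12 -0.65] 0.0 wrist [ 0.44 -0.22  0.25]
tall 0.4 0.25 -1 [-0.62  0.07  2.08  1.9   1.12  2.49] 0.0 wrist [ 0.44 -0.22  0.25]
tall 0.8 0.13 1 [-0.68  0.49  1.83  1.63  1.5  -0.75] 0.0 wrist [ 0.5  -0.31  0.13]
tall 0.8 0.13 -1 [-0.68  0.49  1.83  1.63  1.5   2.39] 0.0 wrist [ 0.5  -0.31  0.13]
tall 0.8 0.25 1 [-0.68  0.26  1.86  1.62  1.49 -0.55] 0.0 wrist [ 0.5  -0.31  0.25]
tall 0.8 0.25 -1 
[... 1683 characters left out ...]
.0 wrist [ 0.49 -0.07  0.25]
low 1.2 0.13 1 [-0.34  0.49  1.83  1.59  1.55 -0.75] 0.0 wrist [ 0.58 -0.12  0.13]
low 1.2 0.13 -1 [-0.34  0.49  1.83  1.59  1.55  2.4 ] 0.0 wrist [ 0.58 -0.12  0.13]
low 1.2 0.25 1 [-0.34  0.27  1.85  1.59  1.54 -0.55] 0.0 wrist [ 0.58 -0.12  0.25]
low 1.2 0.25 -1 [-0.34  0.27  1.85  1.59  1.54  2.59] 0.0 wrist [ 0.58 -0.12  0.25]
low 1.57 0.13 1 [-0.32  0.65  1.58  1.37  1.82 -0.68] 0.0 wrist [ 0.67 -0.14  0.13]
low 1.57 0.13 -1 [-0.32  0.65  1.58  1.37  1.82  2.46] 0.0 wrist [ 0.67 -0.14  0.13]
low 1.57 0.25 1 [-0.32  0.45  1.61  1.42  1.85 -0.51] 0.0 wrist [ 0.67 -0.14  0.25]
low 1.57 0.25 -1 [-0.32  0.45  1.61  1.42  1.85  2.63] 0.0 wrist [ 0.67 -0.14  0.25]
```

The fit is exact to 0.0 mm. The plan for each post: pick it with tool x ≈ +y, tilt, then present it upright with the tool pointing outward. First I'll look at the racks and posts from the opposite yaw, which cancels any camera-mount bias.

send_rows(
  steps=[
    [[0,0,0.15],[-0.011,-0.045,-0.022],1],
    [[0,0,0.3],[-0.022,-0.09,-0.044],1],
    [[0,0,0.45],[-0.033,-0.13,-0.066],1],
    [[0,0,0.6],[-0.044,-0.17,-0.09],1],
    [[0,0,0.75],[-0.055,-0.21,-0.11],1],
    [[0,0,0.9],[-0.066,-0.25,-0.13],1],
    [[0,0,1.05],[-0.077,-0.29,-0.15],1],
    [[0,0,1.2],[-0.088,-0.33,-0.17],1],
  ],
)

```text
clock: 9.25
tcp_pos: [0.5197, -0.0349, 0.3617]
ee_rot: [2.267, -2.173, -0.004]
wrist_force: [1.3, 0.6, 0.3]
finger_gap: 0.0855
gripper_force: 0.0
```

send_rows(
  steps=[
    [[0,0,0.03],[-0.05,0,-0.02],1],
    [[0,0,0.03],[-0.1,0,-0.04],1],
    [[0,0,0.03],[-0.12,0,-0.05],1],
    [[0,0,0.03],[-0.12,0,-0.05],1],
    [[0,0,0.03],[-0.12,0,-0.05],1],
    [[0,0,0.03],[-0.12,0,-0.05],1],
  ],
)

```text
clock: 9.85
tcp_pos: [0.5146, 0.0807, 0.411]
ee_rot: [2.241, -2.198, -0.004]
wrist_force: [-1.5, -0.3, -0.0]
finger_gap: 0.0852
gripper_force: 0.0
```

```bash
python3 - <<'E'
from m import *
s,R=st(); c=r.read_camera('wrist');pickle.dump((s,c),open('w6.pkl','wb'))
s5,w5=pickle.load(open('w5.pkl','rb'))
for n,p in(('clip',(390,322)),('tip',(401,348))):print(n,wplane(w5,s5,179+p[0]/8-.4,121+p[1]/8-.4,.033).round(4))
h=cv2.cvtColor(c['frame'],cv2.COLOR_RGB2HSV)
m=(h[...,1]<135)&(h[...,0]>12)&(h[...,0]<26)&(h[...,2]>70)
for q in comps(m[:300],150,3000): print(q.mean(0).round(),rect([wplane(c,s,*p,.018)[:2] for p in q]))
save('w6.png',cv2.resize(c['frame'],(800,600),interpolation=cv2.INTER_CUBIC))
E
```

```text
t9.8 tcp [0.5146 0.0807 0.411 ] q [ 0.012 -0.236  1.59   0.     1.791  3.135] F [-1.5 -0.3 -0. ] gap 0.0852 gf 0
R [[0.019, -1.0, -0.003], [-1.0, -0.019, 0.0], [-0.0, 0.003, -1.0]]
clip [ 0.5189 -0.3488  0.033 ]
tip [ 0.515  -0.3489  0.033 ]
[196. 284.] (array([0.6508, 0.4086]), 126.7, 74.8, np.float64(1.257))
[505. 284.] (array([-0.2486,  0.489 ]), 194.8, 80.9, np.float64(-1.023))
[365. 267.] (array([0.2676, 0.3607]), 156.3, 31.8, np.float64(-1.057))
[154. 267.] (array([0.7485, 0.3677]), 155.1, 31.6, np.float64(1.096))
[251. 207.] (array([0.5274, 0.2171]), 100.6, 18.1, np.float64(-1.339))
[297. 204.] (array([0.4387, 0.2107]), 150.4, 19.8, np.float64(1.394))
[252. 116.] (array([0.5288, 0.0418]), 99.0, 18.5, np.float64(1.44))
[298. 103.] (array([0.4461, 0.0156]), 146.8, 18.6, np.float64(-1.565))
```

View pics/w6.png

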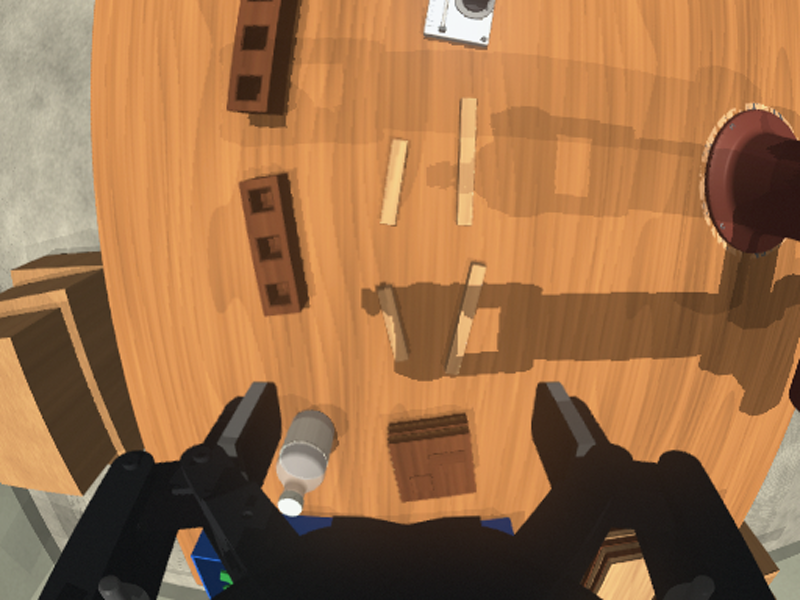

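In view 6 the second long post has been knocked aside: it is now at about (0.446,0.016), pixel (467,160). The other posts agree between the opposite views to within 2 mm. Next I'll pin down the rack tops.

```bash
python3 - <<'E'
from m import *
V={n:pickle.load(open(n+'.pkl','rb')) for n in('w1','w2','w6')}
C=pickle.load(open('d0.pkl','rb'))
def top(n,roi,z,s=None):
    s,c=V[n];f=c['frame'];h=cv2.cvtColor(f,cv2.COLOR_RGB2HSV)
    M=np.zeros(h.shape[:2],np.uint8);x0,y0,x1,y1=roi
    m=((h[...,2]>112)&(h[...,2]<170)&(h[...,0]<13)).astype(np.uint8);M[y0:y1,x0:x1]=m[y0:y1,x0:x1]
    M=cv2.morphologyEx(M,cv2.MORPH_OPEN,np.ones((3,3)));cs=comps(M,15)
    P=np.vstack(cs);print(n,roi,z,len(cs),rect([wplane(c,s,*p,z)[:2] for p in P]))
    return (M>0)
k=.64
for n,roi,z in(('w1',(565,140,650,310),.05),('w6',(225,160,320,325),.05),('w2',(520,115,640,305),.07)):
    top(n,[int(v*k) for v in roi],z)
# socket mouths: dark blobs triangulated between views for height check, low rack, both views
def soc(n,pts,z):
    s,c=V[n];g=cv2.cvtColor(c['frame'],cv2.COLOR_RGB2HSV)[...,2]
    out=[]
    for x,y in pts:
        x,y=int(x*k),int(y*k);w=g[y-9:y+10,x-9:x+10]; 
        m=(w<105).astype(np.uint8);nl,lab,stt,cc=cv2.connectedComponentsWithStats(m);i=lab[9,9]
        if i: 
            b=stt[i];out.append((x-9+b[0]+(b[2]-1)/2,y-9+b[1]+(b[3]-1)/2,b[2],b[3]))
    return out
for n,pts,z in(('w1',[(611,186),(609,237),(605,284)],.05),('w6',[(262,198),(269,246),(278,293)],.05),('w2',[(602,166),(588,217),(574,268)],.07),('w6',[(255,37),(248,88)],.07)):
    s,c=V[n]
    for b in soc(n,pts,z):print(n,np.round(b,1),wplane(c,s,b[0],b[1],z).round(4))
E
```

```text
w1 [361, 89, 416, 198] 0.05 1 (array([0.6702, 0.1141]), 161.0, 45.4, np.float64(-1.439))
w6 [144, 102, 204, 208] 0.05 1 (array([0.6701, 0.1137]), 161.6, 45.6, np.float64(-1.44))
w2 [332, 73, 409, 195] 0.07 1 (array([ 0.6773, -0.122 ]), 161.4, 45.7, np.float64(1.468))
w1 [392.  118.5  15.   16. ] [0.6625 0.1699 0.05  ]
w1 [390. 151.  15.  17.] [0.6694 0.1138 0.05  ]
w1 [388. 182.  15.  15.] [0.6779 0.0583 0.05  ]
w6 [172.  158.5  17.   16. ] [0.6697 0.1136 0.05  ]
w6 [177.5 188.   16.   15. ] [0.6628 0.169  0.05  ]
w2 [384.5 106.   18.   19. ] [ 0.6827 -0.0659  0.07  ]
w2 [376.  138.5  19.   18. ] [ 0.6768 -0.1206  0.07  ]
w2 [366.5 171.5  18.   18. ] [ 0.6708 -0.1773  0.07  ]
w6 [162.5  24.   18.   17. ] [ 0.6774 -0.1214  0.07  ]
w6 [158.5  55.5  18.   18. ] [ 0.6832 -0.0671  0.07  ]
```

Both racks are fixed, and the opposite views agree to within 1 mm:
- **Low rack:** (0.6701,0.1139), yaw +0.131
- **Tall rack:** (0.6773,-0.1216), yaw -0.103

The first post is the knocked long one.

send_rows(
  steps=[
    [[0,0,-0.13],[0.023,0.04,0.03],0.6],
    [[0,0,-0.26],[0.023,0.069,0.07],0.6],
    [[0,0,-0.39],[0.023,0.069,0.11],0.6],
    [[0,0,-0.52],[0.023,0.069,0.15],0.6],
    [[0,0,-0.65],[0.023,0.069,0.16],0.6],
    [[0,0,-0.78],[0.023,0.069,0.16],0.6],
    [[0,0,-0.91],[0.023,0.069,0.16],0.6],
    [[0,0,-1.04],[0.023,0.069,0.16],0.6],
  ],
)

```text
clock: 10.7
tcp_pos: [0.4458, 0.0562, 0.2518]
ee_rot: [-3.041, 0.788, 0.004]
wrist_force: [0.4, -0.0, 0.5]
finger_gap: 0.051
gripper_force: 0.0
```

send_rows(
  steps=[
    [[0,0,-0.13],[0,0,0],0.6],
    [[0,0,-0.26],[0,0,0],0.6],
    [[0,0,-0.39],[0,0,0],0.6],
    [[0,0,-0.52],[0,0,0],0.6],
    [[0,0,-0.65],[0,0,0],0.6],
    [[0,0,-0.78],[0,0,0],0.6],
    [[0,0,-0.91],[0,0,0],0.6],
    [[0,0,-1.04],[0,0,0],0.6],
  ],
)

```text
clock: 11.5
tcp_pos: [0.446, 0.0562, 0.2521]
ee_rot: [-3.03, -0.827, 0.002]
wrist_force: [-0.2, -0.4, -0.0]
finger_gap: 0.0513
gripper_force: 0.0
```

send_rows(
  steps=[
    [[0,0,-0.13],[0,0,0],0.6],
    [[0,0,-0.26],[0,0,0],0.6],
    [[0,0,-0.39],[0,0,0],0.6],
    [[0,0,-0.52],[0,0,0],0.6],
    [[0,0,-0.65],[0,0,0],0.6],
    [[0,0,-0.78],[0,0,0],0.6],
    [[0,0,-0.91],[0,0,0],0.6],
    [[0,0,-1.06],[0,0,0],0.6],
  ],
)

```text
clock: 12.3
tcp_pos: [0.446, 0.0562, 0.252]
ee_rot: [-2.195, -2.245, 0.001]
wrist_force: [0.4, 0.1, -0.3]
finger_gap: 0.0513
gripper_force: 0.0
```

```bash
cat >> m.py <<'E'
def Rdown(yaw): # tool down, tool x at yaw
    x=np.array([np.cos(yaw),np.sin(yaw),0]);z=np.array([0,0,-1.]);return np.c_[x,np.cross(z,x),z]
def Rout(phi): # tool level, heading phi, tool x up
    z=np.array([np.cos(phi),np.sin(phi),0]);x=np.array([0,0,1.]);return np.c_[x,np.cross(z,x),z]
def posts(draw=None,y1=300):
    s=r.observe();c=r.read_camera('wrist');h=cv2.cvtColor(c['frame'],cv2.COLOR_RGB2HSV)
    m=(h[...,1]<135)&(h[...,0]>12)&(h[...,0]<26)&(h[...,2]>60)
    for q in comps(m[:y1],80,6000):
        R=rect([wplane(c,s,*p,.018)[:2] for p in q])
        if 10<R[2]<30 and R[1]<170: print(q.mean(0).round(),R)
    return s,c
E
python3 - <<'E'
from m import *
s,R=st();print('yaw',np.arctan2(R[1,0],R[0,0]))
posts()
move([.4457,.0566,.06],Rdown(1.577))
E
```

```text
t12.3 tcp [0.446  0.0562 0.252 ] q [-4.100e-02 -3.990e-01  1.976e+00  1.000e-03  1.566e+00 -6.400e-02] F [ 0.4  0.1 -0.3] gap 0.0513 gf 0
R [[-0.023, 1.0, -0.002], [1.0, 0.023, 0.001], [0.001, -0.002, -1.0]]
yaw 1.5936457293426856
[196. 257.] (array([ 0.3532, -0.1014]), 85.1, 25.4, np.float64(1.296))
[322. 167.] (array([0.5286, 0.0427]), 99.4, 18.4, np.float64(1.432))
[259. 182.] (array([0.4455, 0.0167]), 149.6, 17.3, np.float64(1.57))
[326.  35.] (array([0.5266, 0.2177]), 96.8, 20.3, np.float64(-1.318))
[254.  45.] (array([0.4356, 0.1999]), 123.5, 17.9, np.float64(1.394))
turn [-0.0018 -0.0006  0.0207] shift [3.000e-04 1.000e-04 1.921e-01]
```

send_rows(
  steps=[
    [[0,0,0.02],[0,0,0.05],0.6],
    [[0,0,0.02],[0,0,0.1],0.6],
    [[0,0,0.02],[0,0,0.15],0.6],
    [[0,0,0.02],[0,0,0.19],0.6],
    [[0,0,0.02],[0,0,0.22],0.6],
    [[0,0,0.02],[0,0,0.24],0.6],
    [[0,0,0.02],[0,0,0.249],0.6],
    [[0,0,0.02],[0,0,0.249],0.6],
  ],
)

```text
clock: 13.15
tcp_pos: [0.4449, 0.057, 0.0027]
ee_rot: [-2.223, -2.216, 0.003]
wrist_force: [0.5, -0.1, 0.6]
finger_gap: 0.0508
gripper_force: 0.0
```

send_rows(
  steps=[
    [[0,0,0],[0,0,0],0.6],
    [[0,0,0],[0,0,0],0],
    [[0,0,0],[0,0,0],0],
    [[0,0,0],[0,0,0],0],
    [[0,0,0],[0,0,0],0],
    [[0,0,0],[0,0,0],0],
    [[0,0,0],[0,0,0],0],
    [[0,0,0],[0,0,0],0],
  ],
)

```text
clock: 13.95
tcp_pos: [0.4478, 0.0575, 0.0057]
ee_rot: [2.221, 2.22, 0.004]
wrist_force: [-0.7, -0.8, 5.9]
finger_gap: 0.0163
gripper_force: 60.6
```

```bash
python3 - <<'E'
from m import *
from kin import ik
s,R=st();print('yaw',np.arctan2(R[1,0],R[0,0]))
# path check: lift+yaw .7, tilt, yaw out
q=s['joint_positions'];pz=np.array
W=[([.45,.02,.20],Rdown(1.59)),([.5,-.04,.33],Rdown(.7)),([.5,-.04,.33],Rdown(.7)@Ro.from_rotvec([0,.785,0]).as_matrix()),([.5,-.04,.33],Rout(.7)),([.56,-.17,.3],Rout(-.103)),([.677,-.178,.25],Rout(-.103)),([.677,-.178,.125],Rout(-.103))]
for p,Rg in W:
    q,e=ik(pz(p),Rg,q);print(q.round(2),round(e,4))
move([.5,-.04,.33],Rdown(.7))
E
```

```text
t13.9 tcp [0.4478 0.0575 0.0057] q [-3.800e-02 -1.040e-01  2.176e+00  1.000e-03  1.067e+00 -3.800e-02] F [-0.7 -0.8  5.9] gap 0.0163 gf 61
R [[0.0, 1.0, 0.003], [1.0, -0.0, 0.001], [0.001, 0.003, -1.0]]
yaw 1.5703765260403058
[-0.12 -0.37  2.04 -0.    1.47 -0.14] 0.0
[-0.23 -0.29  1.76 -0.    1.67  0.64] 0.0
[-0.64 -0.58  2.1   0.77  1.44  0.2 ] 0.0
[-0.86 -0.47  2.37  1.57  1.56 -0.33] 0.0
[-0.7  -0.59  2.5   2.02  0.68 -0.56] 0.0
[-0.53 -0.09  2.24  2.44  0.7  -1.  ] 0.0
[-0.53  0.23  2.21  2.6   0.94 -1.23] 0.0
turn [ 0.0023 -0.0017  0.8704] shift [-0.0973  0.0531 -0.3242]
```

send_rows(
  steps=[
    [[0,0,0],[0,0,-0.04],0],
    [[0,0,0.1],[-0.005,0.005,-0.09],0],
    [[0,0,0.22],[-0.02,0.02,-0.13],0],
    [[0,0,0.34],[-0.04,0.04,-0.17],0],
    [[0,0,0.47],[-0.06,0.06,-0.21],0],
    [[0,0,0.6],[-0.08,0.08,-0.25],0],
    [[0,0,0.74],[-0.1,0.1,-0.29],0],
    [[0,0,0.87],[-0.117,0.112,-0.324],0],
  ],
)

```text
clock: 14.75
tcp_pos: [0.5593, -0.0608, 0.3303]
ee_rot: [2.954, 1.069, 0.002]
wrist_force: [0.7, 1.2, -0.1]
finger_gap: 0.0162
gripper_force: 59.8
```

send_rows(
  steps=[
    [[0,0.1,0],[0,0,0],0],
    [[0,0.2,0],[0,0,0],0],
    [[0,0.3,0],[0,0,0],0],
    [[0,0.4,0],[0,0,0],0],
    [[0,0.5,0],[0,0,0],0],
    [[0,0.6,0],[0,0,0],0],
    [[0,0.7,0],[0,0,0],0],
    [[0,0.785,0],[0,0,0],0],
  ],
)

```text
clock: 15.55
tcp_pos: [0.5579, -0.0599, 0.3278]
ee_rot: [-2.517, -0.918, -1.047]
wrist_force: [0.5, -0.4, -0.2]
finger_gap: 0.0162
gripper_force: 59.8
```

```bash
python3 - <<'E'
from m import *
from kin import *
s,R=st()
p,RR,_=fk(s['joint_positions'],P);print((p-s['tcp_pos']).round(4))
move([.56,-.06,.33],Rout(.7))
E
```

```text
t15.6 tcp [ 0.5579 -0.0599  0.3278] q [-0.599 -0.402  1.989  0.772  1.368  0.183] F [ 0.5 -0.4 -0.2] gap 0.0162 gf 60
R [[0.539, 0.644, 0.542], [0.454, -0.765, 0.457], [0.709, -0.0, -0.705]]
[0. 0. 0.]
turn [ 1.000e-04  7.822e-01 -5.000e-04] shift [ 0.0027  0.0014 -0.0004]
```

send_rows(
  steps=[
    [[0,0.1,0],[0,0,0],0],
    [[0,0.2,0],[0,0,0],0],
    [[0,0.3,0],[0,0,0],0],
    [[0,0.4,0],[0,0,0],0],
    [[0,0.5,0],[0,0,0],0],
    [[0,0.6,0],[0,0,0],0],
    [[0,0.7,0],[0,0,0],0],
    [[0,0.785,0],[0,0,0],0],
  ],
)

```text
clock: 16.35
tcp_pos: [0.5579, -0.0598, 0.3274]
ee_rot: [-1.814, -0.66, -1.817]
wrist_force: [0.3, 1.1, -0.9]
finger_gap: 0.0162
gripper_force: 59.8
```

send_rows(
  steps=[
    [[-0.1,0,0],[-0.01,0.02,0.002],0],
    [[-0.2,0,0],[-0.02,0.04,0.004],0],
    [[-0.3,0,0],[-0.03,0.06,0.006],0],
    [[-0.4,0,0],[-0.04,0.08,0.008],0],
    [[-0.5,0,0],[-0.05,0.1,0.01],0],
    [[-0.6,0,0],[-0.06,0.12,0.012],0],
    [[-0.7,0,0],[-0.07,0.145,0.012],0],
    [[-0.8,0,0],[-0.09,0.164,0.012],0],
  ],
)

```text
clock: 17.15
tcp_pos: [0.674, -0.1785, 0.2395]
ee_rot: [2.166, -0.111, 2.169]
wrist_force: [0.3, -1.2, 0.6]
finger_gap: 0.0163
gripper_force: 59.8
```

send_rows(
  steps=[
    [[0,0,0],[0,0,0],0],
    [[0,0,0],[0,0,0],0],
    [[0,0,0],[0,0,0],0],
  ],
)

```text
clock: 17.45
tcp_pos: [0.6731, -0.1774, 0.239]
ee_rot: [2.17, -0.106, 2.171]
wrist_force: [0.6, 0.8, -0.2]
finger_gap: 0.0165
gripper_force: 59.8
```

```bash
python3 - <<'E'
from m import *
s,R=st()
move([.6748,-.1776,.22],Rout(-.103))
c=r.read_camera('side');pickle.dump(c,open('side7.pkl','wb'));d=r.read_camera('scene')
a=cv2.resize(c['frame'][100:260,180:350],(425,400),interpolation=cv2.INTER_CUBIC)
b=cv2.resize(d['frame'][80:240,140:310],(375,353),interpolation=cv2.INTER_CUBIC)
o=np.zeros((400,800,3),np.uint8);o[:,:425]=a;o[:353,425:]=b;save('s7.png',o)
E
```

```text
t17.4 tcp [ 0.6731 -0.1774  0.239 ] q [-0.539 -0.077  2.249  2.447  0.73  -1.016] F [ 0.6  0.8 -0.2] gap 0.0165 gf 60
R [[-0.001, -0.098, 0.995], [0.001, -0.995, -0.098], [1.0, 0.0, 0.001]]
turn [-0.0045 -0.0006  0.0005] shift [-0.019   0.      0.0017]
```

View pics/s7.png

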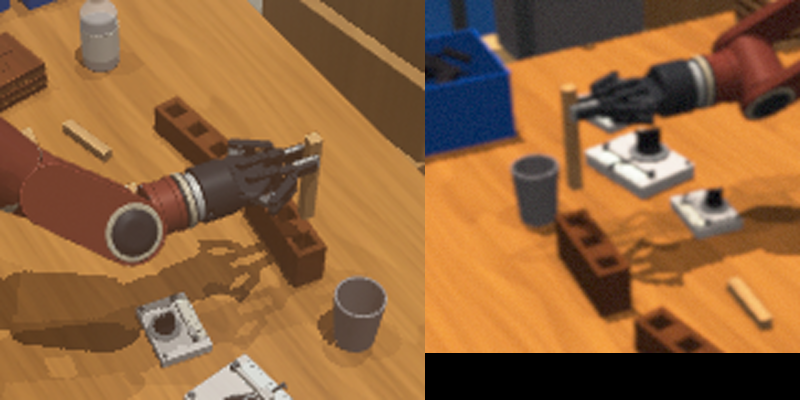

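The picture shows the long post held upright over the end socket of the tall rack, at (312,175) in the left panel. I'll insert it now.

send_rows(
  steps=[
    [[0,0,0],[-0.02,0,0.0015],0],
    [[0,0,0],[-0.035,0,0.0015],0],
    [[0,0,0],[-0.045,0,0.0015],0],
    [[0,0,0],[-0.055,0,0.0015],0],
    [[0,0,0],[-0.065,0,0.0015],0],
    [[0,0,0],[-0.065,0,0.0015],0],
  ],
)

```text
clock: 18.15
tcp_pos: [0.6741, -0.1774, 0.1712]
ee_rot: [2.174, -0.11, 2.168]
wrist_force: [-0.6, -0.8, -0.1]
finger_gap: 0.0166
gripper_force: 59.8
```

send_rows(
  steps=[
    [[0,0,0],[-0.01,0,0],0],
    [[0,0,0],[-0.02,0,0],0],
    [[0,0,0],[-0.03,0,0],0],
    [[0,0,0],[-0.039,0,0],0],
    [[0,0,0],[-0.045,0,0],0],
    [[0,0,0],[-0.045,0,0],0],
  ],
)

```text
clock: 18.75
tcp_pos: [0.6744, -0.1775, 0.1268]
ee_rot: [2.173, -0.109, 2.169]
wrist_force: [0.8, -0.5, -0.1]
finger_gap: 0.0162
gripper_force: 59.8
```

```bash
python3 -c "
from m import *
s,R=st()"
```

```text
t18.8 tcp [ 0.6744 -0.1775  0.1268] q [-0.537  0.224  2.213  2.59   0.942 -1.223] F [ 0.8 -0.5 -0.1] gap 0.0162 gf 60
R [[0.002, -0.099, 0.995], [-0.001, -0.995, -0.099], [1.0, -0.001, -0.002]]
```

send_rows(
  steps=[
    [[0,0,0],[0,0,0],0.5],
    [[0,0,0],[0,0,0],0.5],
    [[0,0,0],[0,0,0],0.5],
    [[0,0,0],[0,0,0],0.5],
    [[0,0,0],[0,0,-0.02],0.5],
    [[0,0,0],[0,0,-0.05],0.5],
    [[0,0,0],[0,0,-0.08],0.5],
    [[0,0,0],[0.04,0,-0.08],0.5],
  ],
)

```text
clock: 19.55
tcp_pos: [0.5902, -0.1676, 0.1588]
ee_rot: [2.191, -0.119, 2.156]
wrist_force: [0.0, 0.1, -0.1]
finger_gap: 0.0427
gripper_force: 0.0
```

send_rows(
  steps=[
    [[0,0,0],[0.03,0,-0.03],0.6],
    [[0.1,0,0],[0.06,-0.02,-0.04],0.6],
    [[0.22,0,0],[0.09,-0.04,-0.045],0.6],
    [[0.34,0,0],[0.12,-0.06,-0.045],0.6],
    [[0.46,0,0],[0.14,-0.08,-0.045],0.6],
    [[0.58,0,0],[0.155,-0.1,-0.045],0.6],
    [[0.7,0,0],[0.155,-0.105,-0.045],0.6],
    [[0.8,0,0],[0.155,-0.105,-0.045],0.6],
  ],
)

```text
clock: 20.35
tcp_pos: [0.5605, -0.0602, 0.3242]
ee_rot: [-1.812, -0.669, -1.813]
wrist_force: [-0.6, -0.1, -0.3]
finger_gap: 0.0515
gripper_force: 0.0
```

send_rows(
  steps=[
    [[0,-0.1,0],[0,0,0],0.6],
    [[0,-0.2,0],[0,0,0],0.6],
    [[0,-0.3,0],[0,0,0],0.6],
    [[0,-0.4,0],[0,0,0],0.6],
    [[0,-0.5,0],[0,0,0],0.6],
    [[0,-0.6,0],[0,0,0],0.6],
    [[0,-0.7,0],[0,0,0],0.6],
    [[0,-0.785,0],[0,0,0],0.6],
  ],
)

```text
clock: 21.15
tcp_pos: [0.5606, -0.0607, 0.3241]
ee_rot: [-2.523, -0.922, -1.041]
wrist_force: [0.2, 0.1, -0.8]
finger_gap: 0.0513
gripper_force: 0.0
```

send_rows(
  steps=[
    [[0,-0.1,0],[0,0,0],0.6],
    [[0,-0.2,0],[0,0,0],0.6],
    [[0,-0.3,0],[0,0,0],0.6],
    [[0,-0.4,0],[0,0,0],0.6],
    [[0,-0.5,0],[0,0,0],0.6],
    [[0,-0.6,0],[0,0,0],0.6],
    [[0,-0.7,0],[0,0,0],0.6],
    [[0,-0.785,0],[0,0,0],0.6],
  ],
)

```text
clock: 21.95
tcp_pos: [0.5608, -0.0603, 0.3237]
ee_rot: [2.95, 1.078, -0.004]
wrist_force: [0.9, -0.6, -1.0]
finger_gap: 0.051
gripper_force: 0.0
```

```bash
python3 - <<'E'
from m import *
s,R=st()
posts()
move([.5324,.0702,.25],Rdown(1.436))
E
```

```text
t21.9 tcp [ 0.5608 -0.0603  0.3237] q [-0.238 -0.129  1.638 -0.002  1.635  0.632] F [ 0.9 -0.6 -1. ] gap 0.0510 gf 0
R [[0.764, 0.645, -0.002], [0.645, -0.764, -0.002], [-0.003, 0.0, -1.0]]
[195. 256.] (array([ 0.3319, -0.0997]), 101.7, 27.6, np.float64(0.396))
[385. 155.] (array([ 0.6863, -0.2257]), 88.0, 29.9, np.float64(-1.372))
[196. 119.] (array([0.5309, 0.0417]), 98.6, 19.8, np.float64(1.439))
[ 90. 103.] (array([0.4412, 0.2101]), 152.5, 24.4, np.float64(1.394))
[115.  57.] (array([0.5288, 0.2161]), 105.6, 18.4, np.float64(-1.337))
turn [-0.0023  0.0035 -0.7336] shift [ 0.0617 -0.1176  0.073 ]
```

send_rows(
  steps=[
    [[0,0,-0.1],[0.01,-0.02,0.01],0.6],
    [[0,0,-0.2],[0.02,-0.04,0.03],0.6],
    [[0,0,-0.3],[0.03,-0.06,0.05],0.6],
    [[0,0,-0.4],[0.04,-0.08,0.07],0.6],
    [[0,0,-0.5],[0.05,-0.1,0.073],0.6],
    [[0,0,-0.6],[0.06,-0.118,0.073],0.6],
    [[0,0,-0.7],[0.062,-0.118,0.073],0.6],
    [[0,0,-0.733],[0.062,-0.118,0.073],0.6],
  ],
)

```text
clock: 22.8
tcp_pos: [0.5316, 0.0703, 0.2501]
ee_rot: [-2.364, -2.067, -0.002]
wrist_force: [-0.1, -0.1, 0.1]
finger_gap: 0.0515
gripper_force: 0.0
```

send_rows(
  steps=[
    [[0,0,0],[0,0,0],0.6],
    [[0,0,0],[0,0,0],0.6],
  ],
)

```text
clock: 23.0
tcp_pos: [0.5318, 0.0694, 0.2501]
ee_rot: [-2.369, -2.062, -0.002]
wrist_force: [-0.1, -0.8, -0.2]
finger_gap: 0.0512
gripper_force: 0.0
```

```bash
python3 - <<'E'
from m import *
s,R=st()
posts()
move([.5324,.0702,.005],Rdown(1.436))
E
```

```text
t23.0 tcp [0.5318 0.0694 0.2501] q [-1.000e-02 -1.710e-01  1.796e+00  1.000e-03  1.517e+00  1.290e-01] F [-0.1 -0.8 -0.2] gap 0.0512 gf 0
R [[0.138, 0.99, 0.0], [0.99, -0.138, 0.001], [0.001, -0.0, -1.0]]
[324. 257.] (array([ 0.6092, -0.0957]), 85.2, 22.3, np.float64(-1.391))
[260. 175.] (array([0.5288, 0.043 ]), 98.8, 16.8, np.float64(1.439))
[239.  42.] (array([0.5274, 0.2192]), 99.9, 17.5, np.float64(-1.328))
[172.  60.] (array([0.4399, 0.2126]), 148.4, 22.1, np.float64(1.396))
turn [-0.     -0.0012 -0.0038] shift [0.0006 0.0004 0.2452]
```

send_rows(
  steps=[
    [[0,0,0],[0,0,0.05],0.6],
    [[0,0,0],[0,0,0.1],0.6],
    [[0,0,0],[0,0,0.15],0.6],
    [[0,0,0],[0,0,0.19],0.6],
    [[0,0,0],[0,0,0.22],0.6],
    [[0,0,0],[0,0,0.24],0.6],
    [[0,0,0],[0,0,0.246],0.6],
    [[0,0,0],[0,0,0.246],0.6],
  ],
)

```text
clock: 23.85
tcp_pos: [0.5315, 0.0696, 0.0035]
ee_rot: [-2.368, -2.062, 0.001]
wrist_force: [1.0, 0.1, 0.3]
finger_gap: 0.0515
gripper_force: 0.0
```

send_rows(
  steps=[
    [[0,0,0],[0,0,0],0.6],
    [[0,0,0],[0,0,0],0],
    [[0,0,0],[0,0,0],0],
    [[0,0,0],[0,0,0],0],
    [[0,0,0],[0,0,0],0],
    [[0,0,0],[0,0,0],0],
    [[0,0,0],[0,0,0],0],
    [[0,0,0],[0,0,0],0],
  ],
)

```text
clock: 24.65
tcp_pos: [0.5334, 0.0698, 0.0058]
ee_rot: [2.368, 2.063, 0.004]
wrist_force: [-0.4, 0.5, 5.9]
finger_gap: 0.0165
gripper_force: 61.1
```

send_rows(
  steps=[
    [[0,0,0],[0,0,-0.04],0],
    [[0,0,0.1],[-0.005,0.005,-0.09],0],
    [[0,0,0.2],[-0.01,0.01,-0.14],0],
    [[0,0,0.3],[-0.02,0.015,-0.18],0],
    [[0,0,0.42],[-0.03,0.02,-0.22],0],
    [[0,0,0.54],[-0.035,0.025,-0.26],0],
    [[0,0,0.64],[-0.04,0.03,-0.3],0],
    [[0,0,0.733],[-0.046,0.034,-0.325],0],
  ],
)

```text
clock: 25.45
tcp_pos: [0.5602, 0.019, 0.3331]
ee_rot: [2.952, 1.072, 0.007]
wrist_force: [0.3, -0.8, -0.1]
finger_gap: 0.0162
gripper_force: 60.3
```

send_rows(
  steps=[
    [[0,0.1,0],[0,0,0],0],
    [[0,0.2,0],[0,0,0],0],
    [[0,0.3,0],[0,0,0],0],
    [[0,0.4,0],[0,0,0],0],
    [[0,0.5,0],[0,0,0],0],
    [[0,0.6,0],[0,0,0],0],
    [[0,0.7,0],[0,0,0],0],
    [[0,0.785,0],[0,0,0],0],
  ],
)

```text
clock: 26.25
tcp_pos: [0.559, 0.0191, 0.3288]
ee_rot: [-2.517, -0.918, -1.047]
wrist_force: [-0.3, 0.2, 0.2]
finger_gap: 0.0162
gripper_force: 60.3
```

send_rows(
  steps=[
    [[0,0.1,0],[0,0,0],0],
    [[0,0.2,0],[0,0,0],0],
    [[0,0.3,0],[0,0,0],0],
    [[0,0.4,0],[0,0,0],0],
    [[0,0.5,0],[0,0,0],0],
    [[0,0.6,0],[0,0,0],0],
    [[0,0.7,0],[0,0,0],0],
    [[0,0.785,0],[0,0,0],0],
  ],
)

```text
clock: 27.05
tcp_pos: [0.559, 0.0191, 0.3284]
ee_rot: [-1.814, -0.66, -1.818]
wrist_force: [0.4, 0.6, -0.2]
finger_gap: 0.0163
gripper_force: 60.4
```

```bash
python3 - <<'E'
from m import *
s,R=st()
h=np.array([np.cos(.131),np.sin(.131)]);p=np.array([.6774,.0584])+.0033*h;print(p)
move([*p,.17],Rout(.131))
E
```

```text
t27.1 tcp [0.559  0.0191 0.3284] q [-0.632 -0.395  2.325  1.659  1.348 -0.368] F [ 0.4  0.6 -0.2] gap 0.0163 gf 60
R [[-0.001, 0.644, 0.765], [-0.002, -0.765, 0.644], [1.0, -0.001, 0.002]]
[0.68067172 0.05883106]
turn [-0.5681 -0.0022 -0.0016] shift [-0.1587  0.048   0.1183]
```

send_rows(
  steps=[
    [[-0.1,0,0],[-0.02,0.01,0.02],0],
    [[-0.2,0,0],[-0.04,0.02,0.04],0],
    [[-0.3,0,0],[-0.07,0.03,0.06],0],
    [[-0.4,0,0],[-0.1,0.04,0.08],0],
    [[-0.5,0,0],[-0.13,0.048,0.1],0],
    [[-0.568,0,0],[-0.15,0.048,0.118],0],
    [[-0.568,0,0],[-0.168,0.048,0.118],0],
    [[-0.568,0,0],[-0.168,0.048,0.118],0],
  ],
)

```text
clock: 27.85
tcp_pos: [0.6788, 0.0607, 0.155]
ee_rot: [-2.162, -0.143, -2.139]
wrist_force: [-0.8, 0.6, -0.4]
finger_gap: 0.0166
gripper_force: 60.4
```

send_rows(
  steps=[
    [[0,0,0],[0,0,0],0],
    [[0,0,0],[0,0,0],0],
  ],
)

```text
clock: 28.05
tcp_pos: [0.681, 0.058, 0.1631]
ee_rot: [-2.151, -0.142, -2.156]
wrist_force: [0.4, 0.3, 0.2]
finger_gap: 0.0165
gripper_force: 60.4
```

```bash
python3 - <<'E'
from m import *
s,R=st()
move([.6807,.0588,.089],Rout(.131))
E
```

```text
t28.1 tcp [0.681  0.058  0.1631] q [-0.132  0.085  2.276  2.779  0.825 -1.318] F [0.4 0.3 0.2] gap 0.0165 gf 60
R [[-0.002, 0.132, 0.991], [-0.0, -0.991, 0.132], [1.0, 0.0, 0.002]]
turn [-0.001  -0.0022  0.0002] shift [-0.0741 -0.0008 -0.0004]
```

send_rows(
  steps=[
    [[0,0,0],[-0.015,-0.001,0],0],
    [[0,0,0],[-0.03,-0.001,0],0],
    [[0,0,0],[-0.04,-0.001,0],0],
    [[0,0,0],[-0.05,-0.001,0],0],
    [[0,0,0],[-0.06,-0.001,0],0],
    [[0,0,0],[-0.07,-0.001,0],0],
    [[0,0,0],[-0.074,-0.001,0],0],
    [[0,0,0],[-0.074,-0.001,0],0],
  ],
)

```text
clock: 28.85
tcp_pos: [0.6807, 0.0589, 0.0882]
ee_rot: [-2.152, -0.142, -2.154]
wrist_force: [0.4, -0.3, -0.5]
finger_gap: 0.0161
gripper_force: 60.4
```

send_rows(
  steps=[
    [[0,0,0],[0,0,0],0.5],
    [[0,0,0],[0,0,0],0.5],
    [[0,0,0],[0,0,0],0.5],
    [[0,0,0],[0,0,0],0.5],
    [[0,0,0],[0,0,-0.02],0.5],
    [[0,0,0],[0,0,-0.05],0.5],
    [[0,0,0],[0,0,-0.08],0.5],
    [[0,0,0],[0.04,0,-0.08],0.5],
  ],
)

```text
clock: 29.65
tcp_pos: [0.5948, 0.0496, 0.1164]
ee_rot: [-2.174, -0.137, -2.128]
wrist_force: [-0.0, 1.4, -0.0]
finger_gap: 0.0427
gripper_force: 0.0
```

send_rows(
  steps=[
    [[0,0,0],[0.03,0,-0.02],0.6],
    [[0.1,0,0],[0.06,-0.01,-0.03],0.6],
    [[0.2,0,0],[0.09,-0.02,-0.037],0.6],
    [[0.3,0,0],[0.12,-0.03,-0.037],0.6],
    [[0.4,0,0],[0.15,-0.037,-0.037],0.6],
    [[0.5,0,0],[0.18,-0.037,-0.037],0.6],
    [[0.568,0,0],[0.2,-0.037,-0.037],0.6],
    [[0.568,0,0],[0.2,-0.037,-0.037],0.6],
  ],
)

```text
clock: 30.45
tcp_pos: [0.5612, 0.0791, 0.3319]
ee_rot: [-1.813, -0.667, -1.823]
wrist_force: [0.6, 0.1, -0.4]
finger_gap: 0.0513
gripper_force: 0.0
```

send_rows(
  steps=[
    [[0,-0.1,0],[0,0,0],0.6],
    [[0,-0.2,0],[0,0,0],0.6],
    [[0,-0.3,0],[0,0,0],0.6],
    [[0,-0.4,0],[0,0,0],0.6],
    [[0,-0.5,0],[0,0,0],0.6],
    [[0,-0.6,0],[0,0,0],0.6],
    [[0,-0.7,0],[0,0,0],0.6],
    [[0,-0.785,0],[0,0,0],0.6],
  ],
)

```text
clock: 31.25
tcp_pos: [0.559, 0.0817, 0.3254]
ee_rot: [-2.521, -0.922, -1.038]
wrist_force: [0.4, 0.1, 0.4]
finger_gap: 0.0516
gripper_force: 0.0
```

send_rows(
  steps=[
    [[0,-0.1,0],[0,0,0],0.6],
    [[0,-0.2,0],[0,0,0],0.6],
    [[0,-0.3,0],[0,0,0],0.6],
    [[0,-0.4,0],[0,0,0],0.6],
    [[0,-0.5,0],[0,0,0],0.6],
    [[0,-0.6,0],[0,0,0],0.6],
    [[0,-0.7,0],[0,0,0],0.6],
    [[0,-0.785,0],[0,0,0],0.6],
  ],
)

```text
clock: 32.05
tcp_pos: [0.559, 0.0821, 0.325]
ee_rot: [-2.949, -1.082, 0.008]
wrist_force: [0.2, 0.3, -0.2]
finger_gap: 0.0513
gripper_force: 0.0
```

send_rows(
  steps=[
    [[0,0,-0.14],[0.01,-0.02,0.01],0.6],
    [[0,0,-0.28],[0.02,-0.04,0.02],0.6],
    [[0,0,-0.42],[0.03,-0.06,0.03],0.6],
    [[0,0,-0.56],[0.04,-0.08,0.04],0.6],
    [[0,0,-0.7],[0.05,-0.1,0.05],0.6],
    [[0,0,-0.84],[0.06,-0.12,0.06],0.6],
    [[0,0,-0.98],[0.07,-0.14,0.07],0.6],
    [[0,0,-1.107],[0.077,-0.152,0.08],0.6],
  ],
)

```text
clock: 32.85
tcp_pos: [0.5184, 0.2487, 0.2442]
ee_rot: [-1.931, -2.475, 0.002]
wrist_force: [-0.0, -0.1, 0.1]
finger_gap: 0.0514
gripper_force: 0.0
```

send_rows(
  steps=[
    [[0,0,0],[0,0,0],0.6],
    [[0,0,0],[0,0,0],0.6],
  ],
)

```text
clock: 33.05
tcp_pos: [0.5195, 0.2469, 0.2456]
ee_rot: [-1.944, -2.466, 0.002]
wrist_force: [-0.6, -0.2, 0.3]
finger_gap: 0.0515
gripper_force: 0.0
```

```bash
python3 - <<'E'
from m import *
s,R=st()
posts()
move([.5207,.2455,.005],Rdown(1.807))
E
```

```text
t33.0 tcp [0.5195 0.2469 0.2456] q [ 3.140e-01 -7.200e-02  1.713e+00  1.000e-03  1.503e+00  7.800e-02] F [-0.6 -0.2  0.3] gap 0.0515 gf 0
R [[-0.234, 0.972, -0.002], [0.972, 0.234, -0.0], [0.0, -0.002, -1.0]]
[324. 257.] (array([0.6491, 0.1233]), 84.1, 21.1, np.float64(-1.016))
[195. 256.] (array([0.4603, 0.0776]), 83.8, 21.6, np.float64(1.497))
[ 18. 219.] (array([0.1181, 0.0465]), 113.3, 23.1, np.float64(-1.225))
[261. 176.] (array([0.5269, 0.2207]), 100.6, 17.0, np.float64(-1.328))
[195. 165.] (array([0.4386, 0.2138]), 150.5, 18.5, np.float64(1.393))
turn [-0.0008 -0.0006 -0.001 ] shift [-0.0013  0.0005  0.2416]
```

send_rows(
  steps=[
    [[0,0,0],[-0.001,0,0.05],0.6],
    [[0,0,0],[-0.001,0,0.1],0.6],
    [[0,0,0],[-0.001,0,0.15],0.6],
    [[0,0,0],[-0.001,0,0.19],0.6],
    [[0,0,0],[-0.001,0,0.22],0.6],
    [[0,0,0],[-0.001,0,0.235],0.6],
    [[0,0,0],[-0.001,0,0.241],0.6],
    [[0,0,0],[-0.001,0,0.241],0.6],
  ],
)

```text
clock: 33.9
tcp_pos: [0.5215, 0.2458, 0.0069]
ee_rot: [1.945, 2.467, 0.002]
wrist_force: [-1.0, 0.2, -0.5]
finger_gap: 0.0512
gripper_force: 0.0
```

send_rows(
  steps=[
    [[0,0,0],[0,0,0],0.6],
    [[0,0,0],[0,0,0],0],
    [[0,0,0],[0,0,0],0],
    [[0,0,0],[0,0,0],0],
    [[0,0,0],[0,0,0],0],
    [[0,0,0],[0,0,0],0],
    [[0,0,0],[0,0,0],0],
    [[0,0,0],[0,0,0],0],
  ],
)

```text
clock: 34.7
tcp_pos: [0.522, 0.2464, 0.0079]
ee_rot: [1.943, 2.467, 0.004]
wrist_force: [0.3, -0.9, 5.8]
finger_gap: 0.0163
gripper_force: 60.8
```

send_rows(
  steps=[
    [[0,0,0],[0,0,-0.04],0],
    [[0,0,0],[0,0,-0.08],0],
    [[0,0,0],[0,0,-0.12],0],
    [[0,0,0],[0,0,-0.16],0],
  ],
)

```text
clock: 35.1
tcp_pos: [0.5203, 0.2457, 0.1675]
ee_rot: [-1.943, -2.468, -0.0]
wrist_force: [0.4, 1.4, -0.6]
finger_gap: 0.0163
gripper_force: 60.0
```

send_rows(
  steps=[
    [[0,0,0.14],[-0.02,0,-0.02],0],
    [[0,0,0.28],[-0.04,0,-0.04],0],
    [[0,0,0.42],[-0.06,0,-0.06],0],
    [[0,0,0.56],[-0.085,0,-0.085],0],
    [[0,0,0.7],[-0.11,0,-0.11],0],
    [[0,0,0.84],[-0.13,0,-0.13],0],
    [[0,0,0.98],[-0.15,0,-0.15],0],
    [[0,0,1.107],[-0.17,0,-0.165],0],
  ],
)

```text
clock: 35.9
tcp_pos: [0.5608, 0.0796, 0.3325]
ee_rot: [-2.954, -1.07, -0.002]
wrist_force: [0.0, -0.4, -0.6]
finger_gap: 0.0156
gripper_force: 60.0
```

send_rows(
  steps=[
    [[0,0.1,0],[0,0,0],0],
    [[0,0.2,0],[0,0,0],0],
    [[0,0.3,0],[0,0,0],0],
    [[0,0.4,0],[0,0,0],0],
    [[0,0.5,0],[0,0,0],0],
    [[0,0.6,0],[0,0,0],0],
    [[0,0.7,0],[0,0,0],0],
    [[0,0.785,0],[0,0,0],0],
  ],
)

```text
clock: 36.7
tcp_pos: [0.5602, 0.0803, 0.3308]
ee_rot: [-2.517, -0.919, -1.047]
wrist_force: [-0.3, -0.5, -1.1]
finger_gap: 0.0163
gripper_force: 60.0
```

send_rows(
  steps=[
    [[0,0.1,0],[0,0,0],0],
    [[0,0.2,0],[0,0,0],0],
    [[0,0.3,0],[0,0,0],0],
    [[0,0.4,0],[0,0,0],0],
    [[0,0.5,0],[0,0,0],0],
    [[0,0.6,0],[0,0,0],0],
    [[0,0.7,0],[0,0,0],0],
    [[0,0.785,0],[0,0,0],0],
  ],
)

```text
clock: 37.5
tcp_pos: [0.5602, 0.0803, 0.3303]
ee_rot: [-1.814, -0.66, -1.818]
wrist_force: [-0.4, -0.3, -0.8]
finger_gap: 0.0159
gripper_force: 60.0
```

```bash
python3 - <<'E'
from m import *
from kin import ik
s,R=st()
h=np.array([np.cos(.131),np.sin(.131)]);p=np.array([.6628,.1694])+.0033*h;print(p)
move([*p,.17],Rout(.131))
q=s['joint_positions']
for t in np.linspace(0,1,6):
    q,e=ik(s['tcp_pos']*(1-t)+t*np.array([*p,.17]),Rout(.7-.569*t),q);print(q.round(2),round(e,3))
E
```

```text
t37.5 tcp [0.5602 0.0803 0.3303] q [-0.488 -0.471  2.372  1.704  1.209 -0.354] F [-0.4 -0.3 -0.8] gap 0.0159 gf 60
R [[-0.001, 0.644, 0.765], [-0.002, -0.765, 0.644], [1.0, -0.001, 0.002]]
[0.66607172 0.16983106]
turn [-0.5681 -0.0022 -0.0015] shift [-0.1607 -0.0003  0.1383]
[-0.49 -0.47  2.37  1.7   1.21 -0.35] 0.0
[-0.37 -0.43  2.41  1.84  1.01 -0.48] 0.0
[-0.24 -0.35  2.41  2.07  0.84 -0.68] 0.0
[-0.11 -0.23  2.39  2.41  0.73 -0.98] 0.0
[ 0.03 -0.08  2.34  2.81  0.72 -1.31] 0.0
[ 0.15  0.08  2.26  3.17  0.77 -1.59] 0.0
```

send_rows(
  steps=[
    [[-0.1,0,0],[-0.02,0,0.02],0],
    [[-0.2,0,0],[-0.04,0,0.04],0],
    [[-0.3,0,0],[-0.07,0,0.06],0],
    [[-0.4,0,0],[-0.1,0,0.08],0],
    [[-0.5,0,0],[-0.13,0,0.11],0],
    [[-0.568,0,0],[-0.15,0,0.137],0],
    [[-0.568,0,0],[-0.168,0,0.137],0],
    [[-0.568,0,0],[-0.168,0,0.137],0],
  ],
)

```text
clock: 38.3
tcp_pos: [0.6661, 0.1703, 0.1639]
ee_rot: [-2.152, -0.142, -2.155]
wrist_force: [0.7, 1.0, 0.5]
finger_gap: 0.0161
gripper_force: 60.0
```

send_rows(
  steps=[
    [[0,0,0],[0,0,0],0],
    [[0,0,0],[0,0,0],0],
    [[0,0,0],[0,0,0],0],
  ],
)

```text
clock: 38.6
tcp_pos: [0.6657, 0.1684, 0.1655]
ee_rot: [-2.15, -0.142, -2.156]
wrist_force: [0.5, -0.1, 0.2]
finger_gap: 0.0161
gripper_force: 60.0
```

```bash
python3 - <<'E'
from m import *
s,R=st()
move([.6646,.1696,.09],Rout(.131))
E
```

```text
t38.6 tcp [0.6657 0.1684 0.1655] q [ 0.145  0.091  2.263  3.159  0.786 -1.583] F [ 0.5 -0.1  0.2] gap 0.0161 gf 60
R [[-0.003, 0.132, 0.991], [-0.001, -0.991, 0.132], [1.0, -0.0, 0.003]]
turn [-0.0011 -0.003  -0.0005] shift [-0.0755 -0.0013 -0.0011]
```

send_rows(
  steps=[
    [[0,0,0],[-0.015,-0.001,-0.001],0],
    [[0,0,0],[-0.03,-0.001,-0.001],0],
    [[0,0,0],[-0.04,-0.001,-0.001],0],
    [[0,0,0],[-0.05,-0.001,-0.001],0],
    [[0,0,0],[-0.06,-0.001,-0.001],0],
    [[0,0,0],[-0.07,-0.001,-0.001],0],
    [[0,0,0],[-0.0755,-0.001,-0.001],0],
    [[0,0,0],[-0.0755,-0.001,-0.001],0],
  ],
)

```text
clock: 39.4
tcp_pos: [0.6642, 0.1694, 0.0876]
ee_rot: [-2.153, -0.142, -2.153]
wrist_force: [-0.9, 0.5, -0.8]
finger_gap: 0.0161
gripper_force: 60.0
```

send_rows(
  steps=[
    [[0,0,0],[0,0,0],0.5],
    [[0,0,0],[0,0,0],0.5],
    [[0,0,0],[0,0,0],0.5],
    [[0,0,0],[0,0,0],0.5],
    [[0,0,0],[0,0,-0.02],0.5],
    [[0,0,0],[0,0,-0.05],0.5],
    [[0,0,0],[0,0,-0.08],0.5],
    [[0,0,0],[0.04,0,-0.08],0.5],
  ],
)

```text
clock: 40.2
tcp_pos: [0.5784, 0.1582, 0.1167]
ee_rot: [-2.177, -0.145, -2.13]
wrist_force: [0.2, -0.0, -0.2]
finger_gap: 0.0425
gripper_force: 0.0
```

send_rows(
  steps=[
    [[0,0,0],[0.03,0,-0.02],0.6],
    [[0.1,0,0],[0.06,0.01,-0.03],0.6],
    [[0.2,0,0],[0.09,0.02,-0.035],0.6],
    [[0.3,0,0],[0.12,0.03,-0.035],0.6],
    [[0.4,0,0],[0.15,0.045,-0.035],0.6],
    [[0.5,0,0],[0.18,0.06,-0.035],0.6],
    [[0.568,0,0],[0.2,0.075,-0.035],0.6],
    [[0.568,0,0],[0.2,0.075,-0.035],0.6],
  ],
)

```text
clock: 41.0
tcp_pos: [0.5594, 0.0791, 0.3301]
ee_rot: [-1.814, -0.669, -1.813]
wrist_force: [2.1, 0.5, 1.2]
finger_gap: 0.0508
gripper_force: 0.0
```

send_rows(
  steps=[
    [[0,-0.1,0],[0,0,0],0.6],
    [[0,-0.2,0],[0,0,0],0.6],
    [[0,-0.3,0],[0,0,0],0.6],
    [[0,-0.4,0],[0,0,0],0.6],
    [[0,-0.5,0],[0,0,0],0.6],
    [[0,-0.6,0],[0,0,0],0.6],
    [[0,-0.7,0],[0,0,0],0.6],
    [[0,-0.785,0],[0,0,0],0.6],
  ],
)

```text
clock: 41.8
tcp_pos: [0.5599, 0.0801, 0.3285]
ee_rot: [-2.522, -0.922, -1.04]
wrist_force: [-0.3, 1.4, 1.5]
finger_gap: 0.0512
gripper_force: 0.0
```

send_rows(
  steps=[
    [[0,-0.1,0],[0,0,0],0.6],
    [[0,-0.2,0],[0,0,0],0.6],
    [[0,-0.3,0],[0,0,0],0.6],
    [[0,-0.4,0],[0,0,0],0.6],
    [[0,-0.5,0],[0,0,0],0.6],
    [[0,-0.6,0],[0,0,0],0.6],
    [[0,-0.7,0],[0,0,0],0.6],
    [[0,-0.785,0],[0,0,0],0.6],
  ],
)

```text
clock: 42.6
tcp_pos: [0.5601, 0.0804, 0.328]
ee_rot: [2.95, 1.078, -0.005]
wrist_force: [0.3, 0.8, -0.3]
finger_gap: 0.0513
gripper_force: 0.0
```

send_rows(
  steps=[
    [[0,0,-0.1],[0,-0.03,0.01],0.6],
    [[0,0,-0.2],[0.01,-0.06,0.02],0.6],
    [[0,0,-0.3],[0.01,-0.09,0.03],0.6],
    [[0,0,-0.4],[0.02,-0.12,0.04],0.6],
    [[0,0,-0.5],[0.02,-0.15,0.05],0.6],
    [[0,0,-0.6],[0.023,-0.18,0.06],0.6],
    [[0,0,-0.693],[0.023,-0.205,0.07],0.6],
    [[0,0,-0.693],[0.023,-0.205,0.08],0.6],
  ],
)

```text
clock: 43.4
tcp_pos: [0.4438, 0.2534, 0.2473]
ee_rot: [-2.404, -2.02, -0.0]
wrist_force: [-0.8, -1.6, 0.4]
finger_gap: 0.0513
gripper_force: 0.0
```

send_rows(
  steps=[
    [[0,0,0],[0,0,0],0.6],
    [[0,0,0],[0,0,0],0.6],
  ],
)

```text
clock: 43.6
tcp_pos: [0.446, 0.2511, 0.2477]
ee_rot: [-2.411, -2.014, 0.0]
wrist_force: [0.2, -0.1, -0.1]
finger_gap: 0.0512
gripper_force: 0.0
```

```bash
python3 - <<'E'
from m import *
s,R=st()
posts()
move([.4455,.2512,.005],Rdown(1.393))
E
```

```text
t43.6 tcp [0.446  0.2511 0.2477] q [ 0.367 -0.232  1.852  0.     1.521  0.546] F [ 0.2 -0.1 -0.1] gap 0.0512 gf 0
R [[0.178, 0.984, -0.0], [0.984, -0.178, 0.0], [0.0, -0.0, -1.0]]
[509. 286.] (array([ 0.9296, -0.111 ]), 101.3, 25.7, np.float64(-1.22))
[439. 270.] (array([0.7225, 0.0035]), 112.7, 28.4, np.float64(-0.926))
[325. 259.] (array([0.5159, 0.084 ]), 84.6, 23.5, np.float64(-1.455))
[195. 256.] (array([0.3231, 0.119 ]), 84.2, 22.9, np.float64(1.087))
[437. 202.] (array([0.7039, 0.137 ]), 93.3, 29.3, np.float64(-0.683))
[258. 182.] (array([0.4375, 0.2139]), 147.8, 17.6, np.float64(1.387))
turn [ 0.0004 -0.0007 -0.0015] shift [-2.000e-04 -9.000e-04  2.432e-01]
```

send_rows(
  steps=[
    [[0,0,0],[0,0,0.05],0.6],
    [[0,0,0],[0,0,0.1],0.6],
    [[0,0,0],[0,0,0.15],0.6],
    [[0,0,0],[0,0,0.19],0.6],
    [[0,0,0],[0,0,0.22],0.6],
    [[0,0,0],[0,0,0.237],0.6],
    [[0,0,0],[0,0,0.243],0.6],
    [[0,0,0],[0,0,0.243],0.6],
  ],
)

```text
clock: 44.45
tcp_pos: [0.4461, 0.2514, 0.0046]
ee_rot: [-2.41, -2.014, 0.0]
wrist_force: [-0.2, 0.2, -0.5]
finger_gap: 0.0511
gripper_force: 0.0
```

send_rows(
  steps=[
    [[0,0,0],[0,0,0],0.6],
    [[0,0,0],[0,0,0],0],
    [[0,0,0],[0,0,0],0],
    [[0,0,0],[0,0,0],0],
    [[0,0,0],[0,0,0],0],
    [[0,0,0],[0,0,0],0],
    [[0,0,0],[0,0,0],0],
    [[0,0,0],[0,0,0],0],
  ],
)

```text
clock: 45.25
tcp_pos: [0.4468, 0.2524, 0.0063]
ee_rot: [2.409, 2.016, 0.005]
wrist_force: [-1.0, -0.0, 7.1]
finger_gap: 0.0163
gripper_force: 61.0
```

send_rows(
  steps=[
    [[0,0,0],[0,0,-0.04],0],
    [[0,0,0],[0,0,-0.08],0],
    [[0,0,0],[0,0,-0.12],0],
    [[0,0,0],[0,0,-0.16],0],
  ],
)

```text
clock: 45.65
tcp_pos: [0.445, 0.2516, 0.166]
ee_rot: [-2.409, -2.016, 0.0]
wrist_force: [0.6, -0.0, -0.2]
finger_gap: 0.0166
gripper_force: 60.2
```

send_rows(
  steps=[
    [[0,0,0.08],[-0.025,0.015,-0.02],0],
    [[0,0,0.17],[-0.055,0.035,-0.04],0],
    [[0,0,0.26],[-0.085,0.055,-0.06],0],
    [[0,0,0.35],[-0.115,0.075,-0.08],0],
    [[0,0,0.44],[-0.145,0.095,-0.1],0],
    [[0,0,0.53],[-0.175,0.12,-0.12],0],
    [[0,0,0.62],[-0.205,0.14,-0.145],0],
    [[0,0,0.693],[-0.227,0.157,-0.165],0],
  ],
)

```text
clock: 46.45
tcp_pos: [0.5605, -0.0014, 0.3307]
ee_rot: [-2.953, -1.071, -0.001]
wrist_force: [-0.0, 0.5, -0.0]
finger_gap: 0.0163
gripper_force: 60.2
```

send_rows(
  steps=[
    [[0,0.1,0],[0,0,0],0],
    [[0,0.2,0],[0,0,0],0],
    [[0,0.3,0],[0,0,0],0],
    [[0,0.4,0],[0,0,0],0],
    [[0,0.5,0],[0,0,0],0],
    [[0,0.6,0],[0,0,0],0],
    [[0,0.7,0],[0,0,0],0],
    [[0,0.785,0],[0,0,0],0],
  ],
)

```text
clock: 47.25
tcp_pos: [0.5596, 0.0004, 0.3292]
ee_rot: [-2.517, -0.918, -1.047]
wrist_force: [-0.1, 0.0, -0.9]
finger_gap: 0.016
gripper_force: 60.2
```

send_rows(
  steps=[
    [[0,0.1,0],[0,0,0],0],
    [[0,0.2,0],[0,0,0],0],
    [[0,0.3,0],[0,0,0],0],
    [[0,0.4,0],[0,0,0],0],
    [[0,0.5,0],[0,0,0],0],
    [[0,0.6,0],[0,0,0],0],
    [[0,0.7,0],[0,0,0],0],
    [[0,0.785,0],[0,0,0],0],
  ],
)

```text
clock: 48.05
tcp_pos: [0.5596, 0.0005, 0.3287]
ee_rot: [-1.814, -0.66, -1.817]
wrist_force: [-0.1, -0.2, -1.3]
finger_gap: 0.0163
gripper_force: 60.3
```

```bash
python3 - <<'E'
from m import *
s,R=st()
h=np.array([np.cos(-.103),np.sin(-.103)]);p=np.array([.6831,-.0659])+.003*h;print(p)
move([*p,.23],Rout(-.103))
E
```

```text
t48.0 tcp [5.596e-01 5.000e-04 3.287e-01] q [-0.67  -0.366  2.304  1.646  1.384 -0.373] F [-0.1 -0.2 -1.3] gap 0.0163 gf 60
R [[-0.001, 0.644, 0.765], [-0.002, -0.765, 0.644], [1.0, -0.001, 0.002]]
[ 0.6860841  -0.06620845]
turn [-0.8024 -0.0018 -0.0021] shift [-0.0987  0.1326  0.0536]
```

send_rows(
  steps=[
    [[-0.1,0,0],[-0.01,0.02,0.005],0],
    [[-0.2,0,0],[-0.02,0.04,0.01],0],
    [[-0.3,0,0],[-0.03,0.06,0.02],0],
    [[-0.4,0,0],[-0.045,0.08,0.03],0],
    [[-0.5,0,0],[-0.06,0.1,0.04],0],
    [[-0.6,0,0],[-0.075,0.12,0.05],0],
    [[-0.7,0,0],[-0.09,0.132,0.053],0],
    [[-0.802,0,0],[-0.099,0.132,0.053],0],
  ],
)

```text
clock: 48.85
tcp_pos: [0.6862, -0.0665, 0.2318]
ee_rot: [2.181, -0.088, 2.18]
wrist_force: [0.3, -0.7, -0.2]
finger_gap: 0.0164
gripper_force: 60.3
```

send_rows(
  steps=[
    [[0,0,0],[0,0,0],0],
    [[0,0,0],[0,0,0],0],
    [[0,0,0],[0,0,0],0],
  ],
)

```text
clock: 49.15
tcp_pos: [0.6861, -0.0667, 0.235]
ee_rot: [2.177, -0.082, 2.188]
wrist_force: [0.1, 0.7, -0.8]
finger_gap: 0.016
gripper_force: 60.3
```

```bash
python3 - <<'E'
from m import *
s,R=st()
move([.6861,-.0662,.129],Rout(-.103))
E
```

```text
t49.1 tcp [ 0.6861 -0.0667  0.235 ] q [-0.293 -0.096  2.279  2.778  0.65  -1.276] F [ 0.1  0.7 -0.8] gap 0.0160 gf 60
R [[-0.005, -0.076, 0.997], [0.001, -0.997, -0.076], [1.0, 0.001, 0.005]]
turn [-0.0269 -0.005   0.0007] shift [-0.106  -0.0006 -0.0006]
```

Rotation lagged slightly (j4 speed), so I'll correct by -0.027 on the way down.

send_rows(
  steps=[
    [[-0.027,-0.004,0],[-0.02,-0.0005,-0.0005],0],
    [[-0.027,-0.004,0],[-0.035,-0.0005,-0.0005],0],
    [[-0.027,-0.004,0],[-0.045,-0.0005,-0.0005],0],
    [[-0.027,-0.004,0],[-0.055,-0.0005,-0.0005],0],
    [[-0.027,-0.004,0],[-0.065,-0.0005,-0.0005],0],
    [[-0.027,-0.004,0],[-0.065,-0.0005,-0.0005],0],
  ],
)

```text
clock: 49.75
tcp_pos: [0.6854, -0.066, 0.1671]
ee_rot: [2.171, -0.114, 2.165]
wrist_force: [-0.5, -0.1, -1.8]
finger_gap: 0.0164
gripper_force: 60.3
```

```bash
python3 - <<'E'
from m import *
s,R=st()
move([.6861,-.0662,.129],Rout(-.103))
E
```

```text
t49.8 tcp [ 0.6854 -0.066   0.1671] q [-0.273  0.079  2.267  2.902  0.786 -1.4  ] F [-0.5 -0.1 -1.8] gap 0.0164 gf 60
R [[0.003, -0.104, 0.995], [-0.001, -0.995, -0.104], [1.0, -0.0, -0.003]]
turn [ 0.0013  0.003  -0.0004] shift [-0.0381  0.0001  0.0009]
```

send_rows(
  steps=[
    [[0,0,0],[-0.01,0,0.0005],0],
    [[0,0,0],[-0.02,0,0.0005],0],
    [[0,0,0],[-0.03,0,0.0005],0],
    [[0,0,0],[-0.039,0,0.0005],0],
    [[0,0,0],[-0.039,0,0.0005],0],
    [[0,0,0],[-0.039,0,0.0005],0],
  ],
)

```text
clock: 50.35
tcp_pos: [0.6862, -0.0657, 0.1294]
ee_rot: [2.169, -0.113, 2.167]
wrist_force: [-1.1, 0.8, -0.1]
finger_gap: 0.0166
gripper_force: 60.3
```

send_rows(
  steps=[
    [[0,0,0],[0,0,0],0.5],
    [[0,0,0],[0,0,0],0.5],
    [[0,0,0],[0,0,0],0.5],
    [[0,0,0],[0,0,0],0.5],
    [[0,0,0],[0,0,-0.02],0.5],
    [[0,0,0],[0,0,-0.05],0.5],
    [[0,0,0],[0,0,-0.08],0.5],
    [[0,0,0],[0.04,0,-0.08],0.5],
  ],
)

```text
clock: 51.15
tcp_pos: [0.6011, -0.0562, 0.1597]
ee_rot: [2.19, -0.118, 2.149]
wrist_force: [-0.6, -0.1, -0.3]
finger_gap: 0.0426
gripper_force: 0.0
```

send_rows(
  steps=[
    [[0,0,0],[0.03,0,-0.02],0.6],
    [[0.1,0,0],[0.06,0,-0.04],0.6],
    [[0.2,0,0],[0.09,0,-0.05],0.6],
    [[0.3,0,0],[0.12,0,-0.05],0.6],
    [[0.4,0,0],[0.15,0,-0.05],0.6],
    [[0.5,0,0],[0.18,0,-0.05],0.6],
    [[0.6,0,0],[0.2,0,-0.05],0.6],
    [[0.7,0,0],[0.2,0,-0.05],0.6],
  ],
)

```text
clock: 51.95
tcp_pos: [0.5572, -0.0542, 0.3763]
ee_rot: [-1.878, -0.59, -1.889]
wrist_force: [1.2, 0.3, 0.6]
finger_gap: 0.0509
gripper_force: 0.0
```

send_rows(
  steps=[
    [[0,-0.1,0],[0,0,0],0.6],
    [[0,-0.2,0],[0,0,0],0.6],
    [[0,-0.3,0],[0,0,0],0.6],
    [[0,-0.4,0],[0,0,0],0.6],
    [[0,-0.5,0],[0,0,0],0.6],
    [[0,-0.6,0],[0,0,0],0.6],
    [[0,-0.7,0],[0,0,0],0.6],
    [[0,-0.785,0],[0,0,0],0.6],
  ],
)

```text
clock: 52.75
tcp_pos: [0.5568, -0.0523, 0.3709]
ee_rot: [-2.595, -0.798, -1.071]
wrist_force: [0.0, 0.3, 0.6]
finger_gap: 0.0512
gripper_force: 0.0
```

send_rows(
  steps=[
    [[0,-0.1,0],[0,0,0],0.6],
    [[0,-0.2,0],[0,0,0],0.6],
    [[0,-0.3,0],[0,0,0],0.6],
    [[0,-0.4,0],[0,0,0],0.6],
    [[0,-0.5,0],[0,0,0],0.6],
    [[0,-0.6,0],[0,0,0],0.6],
    [[0,-0.7,0],[0,0,0],0.6],
    [[0,-0.785,0],[0,0,0],0.6],
  ],
)

```text
clock: 53.55
tcp_pos: [0.557, -0.052, 0.3705]
ee_rot: [3.002, 0.923, -0.004]
wrist_force: [0.1, 0.1, 0.2]
finger_gap: 0.0514
gripper_force: 0.0
```

```bash
python3 - <<'E'
from m import *
s,R=st()
c=r.read_camera('side');d=r.read_camera('scene')
o=np.zeros((600,800,3),np.uint8)
o[:,:400]=cv2.resize(c['frame'][100:310,180:320],(400,600),interpolation=cv2.INTER_CUBIC)
o[:,400:]=cv2.resize(d['frame'][100:310,180:320],(400,600),interpolation=cv2.INTER_CUBIC)
save('s8.png',o)
# expected vs seen post-top pixels in the side view
for n,p,z in(('tall-',(.6715,-.1773),.16),('tall+',(.6831,-.0659),.16),('low-',(.6774,.0584),.11),('low+',(.6628,.1694),.11)):
    print(n,'side',proj(c,[*p,z]).round(1),((proj(c,[*p,z])-[180,100])*2.857).round(),'scene',((proj(d,[*p,z])-[180,100])*2.857).round())
E
```

```text
t53.5 tcp [ 0.557  -0.052   0.3705] q [-0.225 -0.146  1.577 -0.002  1.713  0.749] F [0.1 0.1 0.2] gap 0.0514 gf 0
R [[0.827, 0.562, -0.002], [0.562, -0.827, -0.002], [-0.003, 0.0, -1.0]]
tall- side [303.  177.4] [352. 221.] scene [ 74. 154.]
tall+ side [288.  156.7] [308. 162.] scene [115. 205.]
low- side [267.9 146.9] [251. 134.] scene [186. 308.]
low+ side [249.7 131.4] [199.  90.] scene [265. 365.]
```

View pics/s8.png

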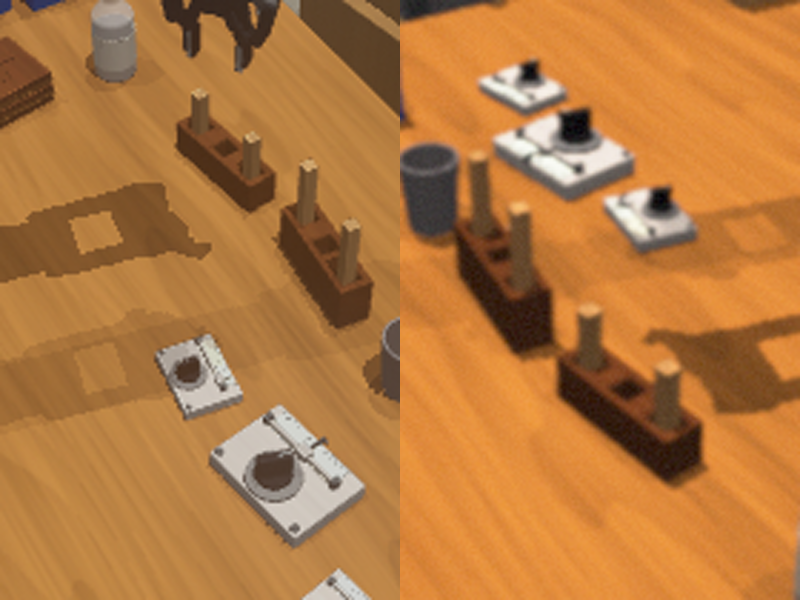

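All four posts stand at their predicted top pixels: tall (349,220) and (310,163), low (252,134) and (200,92). The pointer meets the clip at (320,440), and the bystanders are untouched. Handing in.

```bash
python3 -c "
from rig import r
print(r.finish_job())"
```

```text
the job is handed in; nothing more can be done
None
```

I handed the job in: both long posts stand in the tall rack, both short posts in the low rack, and the gauge pointer lines up with the clip to within about 1 mm; no verdict came back.

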